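# Change the battery packs on the charging station

### The arm

A 6-joint arm with a two-finger parallel gripper is mounted at the origin on the work surface; the furniture and walls round the work are solid. World frame = base frame: x ahead of the robot, y to its left, z up, the work surface at z = 0. Lengths are in m, angles in degrees, forces in N, time in s.
With the tool pointing down it reaches from about 0.25 to 0.725 m from the base axis. Payload 9.7 kg.
Tool frame: the origin (TCP) lies midway between the tips of the shut fingers; the grasp point (between the pads) lies 19 mm behind it (bot.hold_point_z is the distance from the TCP to the grasp point, in m); z points along the fingers, y is the line along which they close (so a half turn about z gives the same grasp; the last joint's range is limited). The gripper opens to 85 mm and grips with 20 to 120 N. Pads are 22 mm wide; open, the fingers measure 114 mm over their backs; the gripper's body (76 mm by 85 mm) begins 54 mm behind the grasp point. The pads swing forward as they close: fully open they stand 13 mm farther back than shut.
Start: joints at [72.651, 4.979, 10.078, 95.1, 0, 90], TCP at [0.164, 0.525, 0.231] pointing down, gripper open.
Joint ranges: [-179.16, 179.16], [-48.56, 103.87], [-65.8, 70.77], [-126.05, 130.52], [-82.76, 87.17], [-180, 180]. Speed limits (degrees/s): [127.2, 127.2, 147.25, 180, 180, 180].

### API

Orientations are given as [roll, pitch, yaw] about the fixed x, y, z axes, in that order (R = Rz(yaw) Ry(pitch) Rx(roll)).
In Python, from workcell import bot gives the robot as it stands.
- The arm moves only by the tool play_rows, never from a script. Its argument "steps" is a list that holds one entry, the list of rows, each a list of 4 numbers: the shift along the tool's x, y, z in m, then the turn about the tool's z in rad. In form: [[[tx, ty, tz, yaw], ...]]. A call has exactly 5 rows; each row shifts and turns the commanded pose from where the row before left it, along the tool's axes as they then stand; what a row does not reach is not made up. A row lasts 1/12 s, in which the tool goes at most 41.7 mm and 7.16 degrees, less where a joint would pass 70% of its speed; a pose out of reach is approached as far as the arm can. A call is refused whole if a number of a shift passes 0.0417 or a number of a turn 0.125, either way. A call with a gripper value outside its range is refused whole. "gripper" is the finger opening in m, from 0 to 0.0854, set as the call begins (left out, the last holds). The fingers move at their own pace and stop on an object; "squeeze" is the grip in N (left out, the last holds). Time passes only in rows, so rows that do not move let the fingers close, or fill a call up. It gives the time, the measured TCP pose, the force, the opening and the grip force at its end, in the units of the state.
- bot.get_obs(): the state, without advancing time (a new reading comes with each control period).
- bot.camera(name): name is "scene" or "top"; returns a dict with "img" (420x560x3 uint8, blue, green, red), "vfov" (degrees; the focal length in pixels is half the picture's height over the tangent of half this angle, whatever the lens; pixels are square), "cx", "cy" (the principal point, pixels), "D" ([k1, k2, p1, p2, k3] as OpenCV has them; the pictures are not rectified), "xyz" and "attitude" of the camera in the world. Camera axes: x right, y down, z forward; pixel columns grow to the right and rows downward; lengths in m; the calibration is good to about 2 mm. A picture is of the moment at which its call begins. There is no depth.
- bot.job_done(): hands the job in; it is judged then, once.
The state is a dict: "time": time; "q": joint angles; "qd": joint speeds; "joint_efforts": joint torques, N m; "ee_pos": TCP position; "tcp_rot": TCP orientation; "wrist_force": force on the tool from outside, world axes, zero at the start; "torque": the same for the moment, N m; "opening": finger opening in m; "grasp_force": force on a finger pad.
Only numpy, scipy, OpenCV 4.12 (cv2) and the standard library are available. Lean on these libraries where they do the work, as an engineer would, in place of code of your own. Each camera call takes 0.05 s, during which the arm holds its last target. There are 200 camera calls.

### The job

Switch the charging station off at its lever, take the charged green pack out of the middle bay and lay it flat on the middle of the notebook, then seat every red pack in a bay of its own, tongue hooked under the yellow lip and tail swung down flat on the bed; when all are in, switch the lever fully on. Be gentle with the charger: never press on it, by hand or with a held pack, with more than about 40 N, and leave the pigment jars and the white tub where they are.

Things in the scene. Friction and masses are not known exactly. Their poses are not given: they have to be found in the camera images.
- charger: charging station fixed on the table: grey bed 180 (x) by 212 mm (y), top 15 mm above the table, three bays side by side along y, pitch 68 mm, divided by black guides 10 mm high, 8 thick (60 mm free width). Yellow hood with a lip at the far (+x) end, black sill at the near end. Origin: on the table under the middle bay; x to the hood, y left, z up
- lip (a point): middle of the free lower edge of the yellow lip, which runs along y over all bays: 17 mm above the bed, at charger x=+70 mm; lip 7 mm thick, the hood's wall inside at x=+88 mm. A pack goes in only nose tilted down (15 to 20 degrees): tongue under the lip, then the tail swung down behind the sill; out the reverse way. Gravity alone holds it
- sill (a point): middle of the top inner edge of the black sill along the near end of all bays: 12 mm above the bed, at charger x=-64 mm. A seated pack has 8 mm play lengthways between sill and hood wall, 6 mm sideways between guides
- main_lever (a joint): steel toggle lever with a red ball, on a block on the wing right (-y) of the bays; 0 = off (leaning 0.5 rad to the charger's -x, away from the hood), 1.0 = on (leaning 0.5 rad to +x, towards the hood); it stays where it is left; about 1 N at the ball moves it. Pivot at charger x=+12, y=-140 mm, 37 mm above the table
- main_lever_tip (a point): middle of the red ball (26 mm across) at the upper end of the lever; the lever swings in the charger's x-z plane about an axis along charger y, 65 mm below the tip along the lever
- notebook: thick notebook lying on the table, written white page up, red cover showing round the edges, 210 x 150 x 18 mm, fixed in place; origin: centre of its underside, x along its 210 mm
- green_pack: charged pack, found in the middle bay: 120x54x30 mm black body, green stripe; grey tongue 24 long, 36 wide, 8 thick, level with the underside at the nose (+x); on top, centred, a green grip rib 70 long (x), 20 wide (y), its top 64 mm over the underside. 0.19-0.35 kg. Origin: centre of body underside; x to the nose, z up; nose tip at x=+84, tail at -60 mm
- bay0 (a point): centre of the left (+y) bay, on the bed's top face; a seated pack's origin lies here, the pack's axes along the charger's
- bay1 (a point): centre of the middle bay, on the bed's top face; a seated pack's origin lies here, the pack's axes along the charger's
- bay2 (a point): centre of the right (-y) bay, on the bed's top face; a seated pack's origin lies here, the pack's axes along the charger's
- red_pack_0: empty pack on the table (two or three are there, others None): 120x54x30 mm black body, red stripe; grey tongue 24 long, 36 wide, 8 thick, level with the underside at the nose (+x); on top, centred, a red grip rib 70 long (x), 20 wide (y), its top 64 mm over the underside. 0.19-0.35 kg. Origin: centre of body underside; x to the nose, z up; nose tip at x=+84, tail at -60 mm
- red_pack_1: empty pack on the table (two or three are there, others None): 120x54x30 mm black body, red stripe; grey tongue 24 long, 36 wide, 8 thick, level with the underside at the nose (+x); on top, centred, a red grip rib 70 long (x), 20 wide (y), its top 64 mm over the underside. 0.19-0.35 kg. Origin: centre of body underside; x to the nose, z up; nose tip at x=+84, tail at -60 mm
- red_pack_2: empty pack on the table (two or three are there, others None): 120x54x30 mm black body, red stripe; grey tongue 24 long, 36 wide, 8 thick, level with the underside at the nose (+x); on top, centred, a red grip rib 70 long (x), 20 wide (y), its top 64 mm over the underside. 0.19-0.35 kg. Origin: centre of body underside; x to the nose, z up; nose tip at x=+84, tail at -60 mm
- blue_jar: small blue pigment jar, 52 mm wide, 78 mm tall, a bystander; origin: centre of its underside
- purple_jar: small purple pigment jar, 52 mm wide, 78 mm tall, a bystander; origin: centre of its underside
- white_tub: white screw tub, 81 mm wide, 122 mm tall, a bystander; origin: centre of its underside

How it is judged:
By the outcome, as a careful person would: the job done as asked, in the order asked, and still so for the second after the job is handed in, with the robot touching nothing.
Of red_pack_0, red_pack_1, red_pack_2 only 2 to 3 are there at a start; the rules pass over those that are not, and their reading is None.
At some moment in a run one of red_pack_0, red_pack_1, red_pack_2 may be knocked a few centimetres aside while the robot is not near it.
Once in a run the grip may slacken for a moment while it holds something.
It also fails if it takes over 210 s, if anything falls off the work surface, if the arm or the gripper's body presses on something with over 40 N, if the wrist force passes 120 N, or if a joint passes its speed limit or range.

## Working session

There is one attempt and no reset: what is moved stays moved. The work goes in short steps, Python scripts to look and compute and a tool call to move; the robot and the scene stay as the last step left them, time stands still between calls to the robot, and variables do not carry over. Pictures are saved under pics/ and viewed, at most 14 in all, crops included, and the job is handed in when it is done.

Besides the shell and the picture viewer there is one more tool, called after "Call:" as name([rows], argument=value, ...), one row to a line, values as JSON. play_rows: Moves the arm, as the interface text tells. Its arguments: {"type":"object","properties":{"steps":{"type":"array","items":{"type":"array","items":{"type":"array","items":{"type":"number"}}}},"gripper":{"type":"number"},"squeeze":{"type":"number"}},"required":["steps"]}

```bash
ls; mkdir -p pics; python3 - <<'E'
from workcell import bot
import cv2
for n in("scene","top"):
    c=bot.camera(n); cv2.imwrite(f"pics/{n}0.png",cv2.resize(c["img"],(784,588),interpolation=cv2.INTER_CUBIC))
    print(n,{k:v for k,v in c.items() if k!="img"})
print(bot.get_obs(), bot.hold_point_z)
E
```

```text
pics
scene {'vfov': 57.44077829282003, 'cx': 274.01306459711446, 'cy': 207.55432389728958, 'D': array([-0.02644542,  0.        ,  0.        ,  0.        ,  0.        ]), 'xyz': array([ 0.05462749, -0.6098527 ,  0.51902353]), 'attitude': array([-117.87536736,    0.75026558,  -37.39131928])}
top {'vfov': 44.71814530139118, 'cx': 284.27231622477086, 'cy': 203.65833164516135, 'D': array([-0.0641633,  0.       ,  0.       ,  0.       ,  0.       ]), 'xyz': array([ 0.34054168, -0.0162164 ,  1.22376659]), 'attitude': array([-169.45859482,    0.61811838,  -90.62494707])}
{'time': 0.1, 'q': array([ 7.26508256e+01,  5.00669893e+00,  1.00383781e+01,  9.50993041e+01,
       -4.14985569e-04,  8.99991788e+01]), 'qd': array([-0.00940764, -0.02260693,  0.08166867, -0.05080392, -0.03731887,
        0.1242817 ]), 'joint_efforts': array([-9.51682637e-05, -5.21562052e+01,  4.65654230e+01,  1.59811793e-02,
       -3.49629113e-05,  3.18547927e-05]), 'ee_pos': array([0.16394642, 0.52477766, 0.23066044]), 'tcp_rot': array([-1.79932375e+02,  4.14016046e-04,  1.62651647e+02]), 'wrist_force': array([-0.05230674, -0.05469491, -0.10752197]), 'torque': array([-0.04759543,  0.04861114,  0.02726605]), 'grasp_force': 0.0, 'opening': 0.08549594168344396} 0.0187
```

View pics/scene0.png

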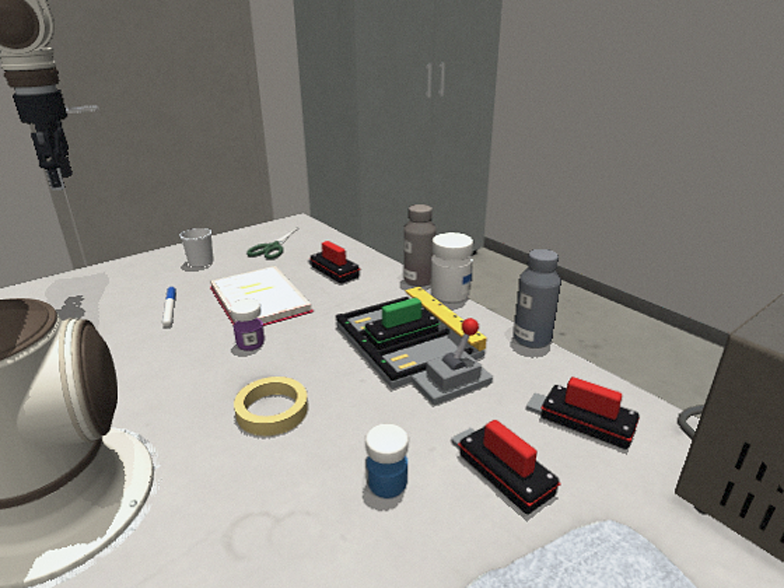

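View pics/top0.png

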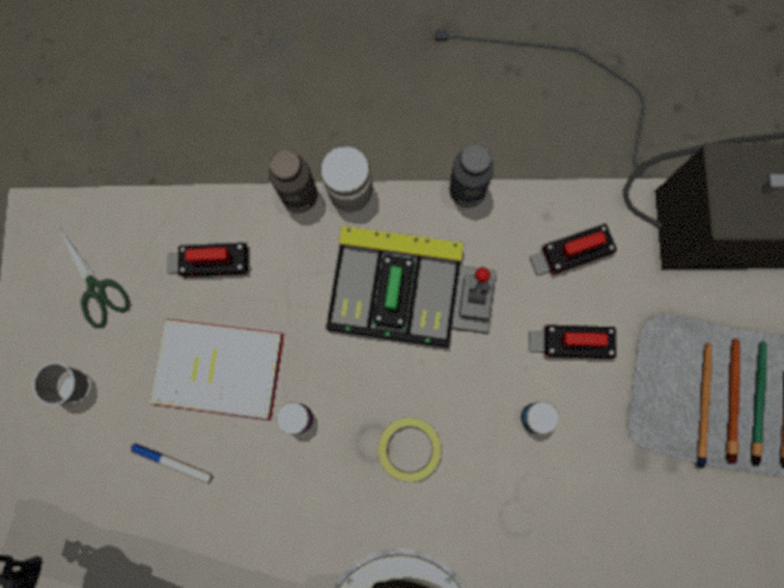

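```bash
cat > h.py <<'E'
from workcell import bot
import numpy as np, cv2
from scipy.spatial.transform import Rotation as R
from scipy.optimize import minimize, least_squares
def cam(n):
    c=bot.camera(n); c["f"]=210/np.tan(np.radians(c["vfov"]/2))
    c["K"]=np.array([[c["f"],0,c["cx"]],[0,c["f"],c["cy"]],[0,0,1]]); c["R"]=R.from_euler("xyz",c["attitude"],degrees=True).as_matrix()
    return c
def proj(c,P):
    P=(np.atleast_2d(P)-c["xyz"])@c["R"]
    return cv2.projectPoints(P,np.zeros(3),np.zeros(3),c["K"],c["D"])[0][:,0]
def ray(c,uv,z):
    p=cv2.undistortPoints(np.array(uv,float).reshape(-1,1,2),c["K"],c["D"])[:,0]
    d=np.c_[p,np.ones(len(p))]@c["R"].T
    return c["xyz"]+d*((z-c["xyz"][2])/d[:,2])[:,None]
def mask(img,col):
    h=cv2.cvtColor(img,cv2.COLOR_BGR2HSV); H,S,V=cv2.split(h)
    if col=="red": m=((H<8)|(H>172))&(S>150)&(V>70)
    if col=="green": m=(H>45)&(H<80)&(S>130)&(V>50)
    if col=="yellow": m=(H>24)&(H<36)&(S>130)&(V>80)
    return m.astype(np.uint8)
def blobs(m,amin=25):
    n,l,s,ce=cv2.connectedComponentsWithStats(m)
    return [(s[i,4],ce[i].round(1),(l==i)) for i in range(1,n) if s[i,4]>=amin]
BOX=np.array([[x,y,z] for x in(-.035,.035) for y in(-.01,.01) for z in(.030,.064)])
def boxmask(c,p,box,z0=0,S=4):
    cy,sy=np.cos(p[2]),np.sin(p[2]); P=box@np.array([[cy,sy,0],[-sy,cy,0],[0,0,1]])+[p[0],p[1],z0]
    h=cv2.convexHull(((proj(c,P)+.5)*S).astype(np.float32)).astype(np.int32)
    m=np.zeros((420*S,560*S),np.uint8); cv2.fillConvexPoly(m,h,1)
    return cv2.resize(m.astype(np.float32),(560,420),interpolation=cv2.INTER_AREA)
def fit(obs,p0,z0=0):
    # obs: list of (cam, mask)
    f=lambda p:sum(np.abs(boxmask(c,p,BOX,z0)-m).sum() for c,m in obs)
    best=None
    for y in (p0[2],p0[2]+.15,p0[2]-.15):
        r=minimize(f,[p0[0],p0[1],y],method="Nelder-Mead",options=dict(initial_simplex=np.array([p0[0],p0[1],y])+np.array([[0,0,0],[.01,0,0],[0,.01,0],[0,0,.15]])))
        if best is None or r.fun<best.fun: best=r
    return best.x,best.fun,sum(m.sum() for c,m in obs)
def st():
    o=bot.get_obs(); print("t%.1f"%o["time"],"tcp",o["ee_pos"].round(4),"rot",o["tcp_rot"].round(2),"q",o["q"].round(0),"F",o["wrist_force"].round(1),"op %.4f gf %.1f"%(o["opening"],o["grasp_force"]))
E
python3 - <<'E'
from h import *
T,S=cam("top"),cam("scene")
cv2.imwrite("pics/tc.png",cv2.resize(T["img"][155:253,232:360],None,fx=6,fy=6,interpolation=cv2.INTER_CUBIC))
cv2.imwrite("pics/sc.png",cv2.resize(S["img"][195:293,232:360],None,fx=6,fy=6,interpolation=cv2.INTER_CUBIC))
for n,c in(("T",T),("S",S)):
    for col in("red","green","yellow"):
        for a,ce,l in blobs(mask(c["img"],col)): print(n,col,a,ce,ray(c,[ce],.05)[0].round(3))
E
```

```text
T red 273 [417.6 173.2] [ 0.628 -0.323  0.05 ]
T red 267 [146.6 181.1] [0.618 0.321 0.05 ]
T red 74 [344.1 196.2] [ 0.575 -0.146  0.05 ]
T red 296 [418.2 241.7] [ 0.466 -0.314  0.05 ]
T green 262 [280.7 204.9] [0.556 0.002 0.05 ]
T green 293 [542.4 281.5] [ 0.369 -0.598  0.05 ]
T yellow 1075 [286.2 173.8] [ 0.631 -0.011  0.05 ]
S red 206 [238.1 180.5] [0.61  0.306 0.05 ]
S red 45 [204.9 226.7] [0.399 0.124 0.05 ]
S red 105 [335.4 232.9] [ 0.623 -0.091  0.05 ]
S red 740 [423.4 283.9] [ 0.621 -0.325  0.05 ]
S red 108 [421.6 303.7] [ 0.571 -0.354  0.05 ]
S red 839 [363.9 319.9] [ 0.461 -0.317  0.05 ]
S red 119 [361.7 342.5] [ 0.42  -0.348  0.05 ]
S green 425 [286.5 222.9] [0.563 0.016 0.05 ]
S green 25 [283.8 239.9] [ 0.511 -0.039  0.05 ]
S yellow 344 [312.1 219.7] [ 0.623 -0.011  0.05 ]
S yellow 42 [339.8 240.8] [ 0.606 -0.121  0.05 ]
```

View pics/tc.png

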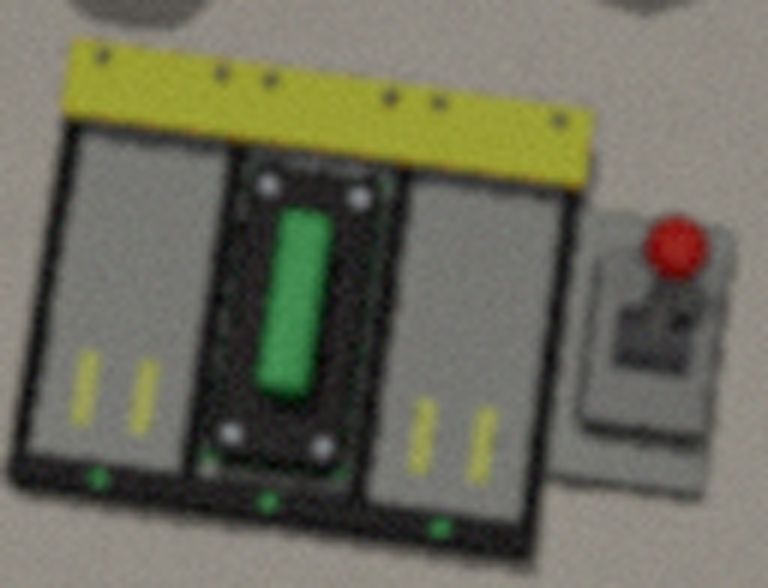

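View pics/sc.png

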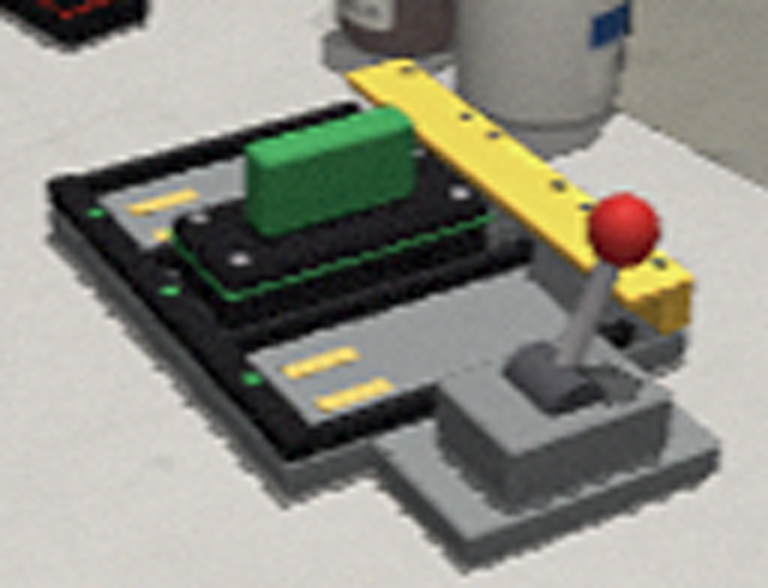

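```bash
cat > m.py <<'E'
from h import *
T,S=cam("top"),cam("scene")
tp=lambda u,v:((u+.5)/6-.5+232,(v+.5)/6-.5+155)
sp=lambda u,v:((u+.5)/6-.5+232,(v+.5)/6-.5+195)
s,c=65*np.sin(.5),65*np.cos(.5)
obs=[(T,tp(64,117),(70,106,39)),(T,tp(583,188),(70,-106,39)),(T,tp(30,457),(-64,98,27)),(T,tp(525,522),(-64,-98,27)),
(T,(344.1,196.2),(12+s,-140,37+c)),(S,(335.4,232.9),(12+s,-140,37+c)),(S,sp(628,300),(70,-106,39)),(S,sp(347,75),(70,106,39)),(S,sp(248,352),(-64,-38,27)),(S,sp(300,423),(-64,-98,27))]
def W(p,P):
    P=np.atleast_2d(np.array(P,float))/1000; cy,sy=np.cos(p[2]),np.sin(p[2])
    return P@np.array([[cy,sy,0],[-sy,cy,0],[0,0,1]])+[p[0],p[1],0]
def res(p): return np.concatenate([proj(c,W(p,P))[0]-np.array(uv) for c,uv,P in obs])
r=least_squares(res,[.54,0,-.13],loss="soft_l1")
p=r.x; print("charger",p.round(4),np.degrees(p[2]).round(2)); print(res(p).reshape(-1,2).round(1))
print("ball",W(p,(12+s,-140,37+c)))
# packs
mt,ms=mask(T["img"],"red"),mask(S["img"],"red")
cl=lambda m,uv:next(l for a,ce,l in blobs(m) if np.hypot(*(ce-uv))<8).astype(np.float32)
for n,p0,a,b in (("r0",(.62,.315,1.57),(146.6,181.1),(238.1,180.5)),("r1",(.62,-.32,1.8),(417.6,173.2),(423.4,283.9)),("r2",(.46,-.315,1.57),(418.2,241.7),(363.9,319.9))):
    o=[(T,cl(mt,a)),(S,cl(ms,b))]
    print(n,*[ (lambda f:(f[0].round(4),np.degrees(f[0][2]).round(1),round(f[1]),f[2]))(fit(q,p0)) for q in (o,o[:1],o[1:])])
g=[(T,cl(mask(T["img"],"green"),(280.7,204.9))),(S,cl(mask(S["img"],"green"),(286.5,222.9)))]
f=fit(g,(.55,0,-.13),.015); print("green",f)
d=f[0][:2]-p[:2]; print("green in charger",R.from_euler("z",-p[2]).apply([*d,0])*1000)
# overlay
for c,o0,nm in((T,(232,155),"ot"),(S,(232,195),"os")):
    im=cv2.resize(c["img"][o0[1]:o0[1]+98,o0[0]:o0[0]+128],None,fx=6,fy=6,interpolation=cv2.INTER_CUBIC)
    for P in [[(70,106,39),(70,-106,39)],[(-64,106,27),(-64,-106,27)],[(-64,106,25),(70,106,25)],[(-64,-106,25),(70,-106,25)],[(-64,38,25),(70,38,25)],[(-64,30,25),(70,30,25)],[(-64,-38,25),(70,-38,25)],[(-90,106,15),(-90,-106,15)],[(12,-140,37),(12+s,-140,37+c)]]:
        q=((proj(c,W(p,P))-o0+.5)*6).astype(int); cv2.line(im,tuple(map(int,q[0])),tuple(map(int,q[1])),(255,0,255),1)
    globals()[nm]=im
cv2.imwrite("pics/ov.png",cv2.resize(np.hstack([ot,os]),(800,306),interpolation=cv2.INTER_AREA))
np.save("charger.npy",p)
E
python3 m.py
```

```text
charger [ 0.5485  0.0011 -0.1575] -9.03
[[-0.4  0. ]
 [ 1.1  0.7]
 [-0.1 -0.4]
 [-0.4  0.7]
 [ 1.  -1.3]
 [ 1.4  0.9]
 [-0.4  0. ]
 [-0.9 -0.4]
 [-3.5 -2.5]
 [ 0.8 -0.6]]
ball [[ 0.56914598 -0.14391915  0.09404287]]
r0 (array([0.6168, 0.3192, 1.5204]), np.float64(87.1), 143, np.float32(475.0)) (array([0.619 , 0.3219, 1.5463]), np.float64(88.6), 99, np.float32(270.0)) (array([0.6136, 0.3131, 1.4953]), np.float64(85.7), 31, np.float32(205.0))
r1 (array([ 0.6269, -0.3209,  1.9464]), np.float64(111.5), 181, np.float32(1012.0)) (array([ 0.6288, -0.3226,  1.9309]), np.float64(110.6), 69, np.float32(271.0)) (array([ 0.6248, -0.3217,  1.9356]), np.float64(110.9), 97, np.float32(741.0))
r2 (array([ 0.4649, -0.3134,  1.507 ]), np.float64(86.3), 196, np.float32(1138.0)) (array([ 0.4663, -0.3166,  1.5478]), np.float64(88.7), 46, np.float32(295.0)) (array([ 0.4635, -0.3127,  1.4347]), np.float64(82.2), 110, np.float32(843.0))
green (array([ 0.55326781,  0.00229359, -0.1426705 ]), np.float64(121.5625), np.float32(697.0))
green in charger [4.54137026 1.91081088 0.        ]Traceback (most recent call last):
  File "m.py", line 27, in <module>
    for P in [[(70,106,39),(70,-106,39)],[(-64,106,27),(-64,-106,27)],[(-64,106,25),(70,106,25)],[(-64,-106,25),(70,-106,25)],[(-64,38,25),(70,38,25)],[(-64,30,25),(70,30,25)],[(-64,-38,25),(70,-38,25)],[(-90,106,15),(-90,-106,15)],[(12,-140,37),(12+s,-140,37+c)]]:
                                                                                                                                                                                                                                                                 ~~^~
TypeError: unsupported operand type(s) for +: 'int' and 'dict'
```

```bash
sed -i 's/^s,c=65.*/s,k=65*np.sin(.5),65*np.cos(.5)/; s/37+c)/37+k)/g' m.py; python3 m.py | head -1
```

```text
charger [ 0.5485  0.0011 -0.1575] -9.03
```

View pics/ov.png

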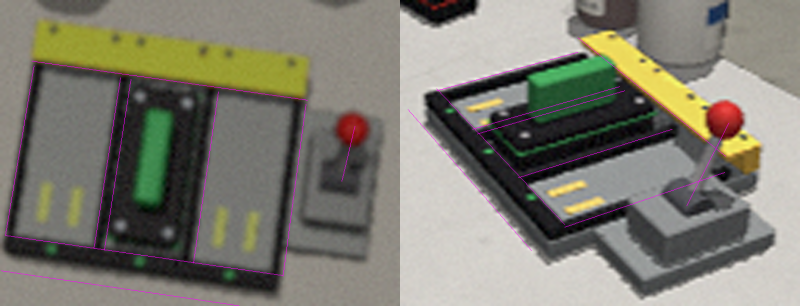

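```bash
cat > m2.py <<'E'
exec(open("m.py").read().split("def res")[0])
L=[((82,130),98,15),((30,457),98,15),((228,152),38,25),((187,472),38,25),((410,178),-38,25),((368,497),-38,25),((565,195),-98,15),((523,522),-98,15)]
Sx=[((100,466),27),((280,486),27),((450,510),27)]
keep=[o for i,o in enumerate(obs) if i not in(2,3,8,9)]
def inv(p,w): return R.from_euler("z",-p[2]).apply(w-[p[0],p[1],0])*1000
def res(p):
    a=np.concatenate([proj(c,W(p,P))[0]-np.array(uv) for c,uv,P in keep])*2.4
    b=[inv(p,ray(T,[tp(*uv)],z/1000)[0])[1]-y for uv,y,z in L]
    d=[inv(p,ray(T,[tp(*uv)],z/1000)[0])[0]+64 for uv,z in Sx]
    return np.concatenate([a,b,d])
r=least_squares(res,[.54,0,-.13],loss="soft_l1"); p=r.x
print(p.round(4),np.degrees(p[2]).round(2)); print(res(p).round(1)); np.save("charger.npy",p)
print("greenrel",inv(p,np.array([.5533,.0023,0])))
# notebook: white page
im=T["img"]; h=cv2.cvtColor(im,cv2.COLOR_BGR2HSV); roi=im[215:310,95:215]
cv2.imwrite("pics/nb.png",cv2.resize(roi,None,fx=6,fy=6,interpolation=cv2.INTER_CUBIC))
E
python3 m2.py
```

```text
[ 0.5494  0.0021 -0.1552] -8.89
[-2.2 -0.6  1.5  0.4  1.3 -4.3  3.5  1.3 -1.  -0.9 -2.4 -1.6  0.7  0.2
 -0.1 -3.4  2.1  0.6 -0.7 -1.4 -1.1  1.2  1.4]
greenrel [3.8190545  0.80021419 0.        ]
```

View pics/nb.png

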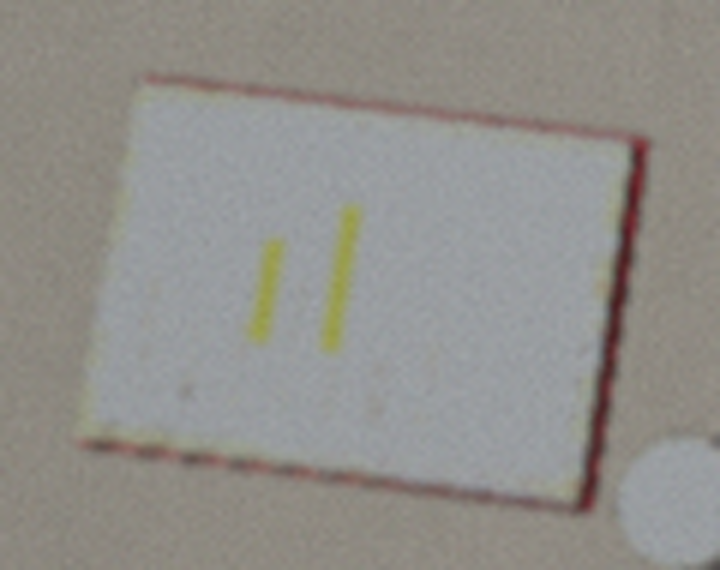

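```bash
cat >> h.py <<'E'
CH=np.load("charger.npy")
def chw(x,y,z=0):  # charger mm -> world m
    return R.from_euler("z",CH[2]).apply([x/1000,y/1000,z/1000])+[CH[0],CH[1],0]
def plan(*wps,n=None,v=.032,w=.1):
    """wps: (x,y,z,psi_deg); prints rows in calls of 5"""
    o=bot.get_obs(); p=o["ee_pos"].copy(); psi=np.radians(o["tcp_rot"][2]); rows=[]
    for t in wps:
        t=np.array(t,float); dps=np.radians(t[3])-psi
        if len(t)==4 and abs(dps)>np.pi: dps-=2*np.pi*np.sign(dps)
        m=max(1,int(np.ceil(max(np.linalg.norm(t[:3]-p)/v,abs(dps)/w))))
        p0,s0=p.copy(),psi
        for i in range(1,m+1):
            g=p0+(t[:3]-p0)*i/m; gs=s0+dps*i/m
            X=np.array([np.cos(psi),np.sin(psi),0]);Y=np.array([np.sin(psi),-np.cos(psi),0]);Z=np.array([0,0,-1.])
            d=g-p; r=[round(float(d@X),4),round(float(d@Y),4),round(float(d@Z),4),round(float(psi-gs),3)]
            p=p+r[0]*X+r[1]*Y+r[2]*Z; psi-=r[3]; rows.append([q+0. for q in r])
    while len(rows)%5: rows.append([0,0,0,0])
    for i in range(0,len(rows),5): print(str([rows[i:i+5]]).replace(" ","").replace("0.0,","0,").replace("0.0]","0]"))
E
python3 - <<'E'
from h import *
T=cam("top")
q=[((u+.5)/6-.5+95,(v+.5)/6-.5+215) for u,v in((143,85),(632,140),(583,500),(85,440))]
w=ray(T,q,.018); print("nb",w.round(4).tolist(),w.mean(0).round(4),[np.linalg.norm(w[i]-w[i-1]).round(3) for i in range(4)],[np.degrees(np.arctan2(*(w[i]-w[j])[1::-1])).round(1) for i,j in((0,1),(3,2),(0,3),(1,2))])
print("bottle base",ray(T,[(336,142)],0), "tub",ray(T,[(247,122)],.12),"purple",ray(T,[(210,299)],.078),"blue",ray(T,[(386,299)],.078))
a=chw(85,-140,78)
print(a)
plan((.33,.25,.26,100),(a[0],a[1],.2,np.degrees(CH[2])),(a[0],a[1],.078,np.degrees(CH[2])))
E
```

```text
nb [[0.5088, 0.394, 0.018], [0.4847, 0.1962, 0.018], [0.3438, 0.213, 0.018], [0.368, 0.411, 0.018]] [0.4263 0.3036 0.018 ] [np.float64(0.142), np.float64(0.199), np.float64(0.142), np.float64(0.199)] [np.float64(83.0), np.float64(83.0), np.float64(-6.9), np.float64(-6.8)]
bottle base [[ 0.72325354 -0.13629593  0.        ]] tub [[0.73596621 0.0761181  0.12      ]] purple [[0.34098541 0.16085359 0.078     ]] blue [[ 0.33648834 -0.22884808  0.078     ]]
[ 0.61173455 -0.14935899  0.078     ]
[[[-0.0219,-0.0194,-0.0026,0.099],[-0.0236,-0.0171,-0.0026,0.1],[-0.0253,-0.0146,-0.0026,0.099],[-0.0266,-0.0121,-0.0026,0.1],[-0.0276,-0.0094,-0.0027,0.099]]]
[[[-0.0284,-0.0066,-0.0026,0.099],[-0.029,-0.0037,-0.0026,0.1],[-0.0292,-0.0009,-0.0026,0.099],[-0.0291,0.0021,-0.0026,0.1],[-0.0288,0.0049,-0.0026,0.099]]]
[[[-0.0281,0.0078,-0.0026,0.099],[-0.0221,0.0104,0.003,0.095],[-0.021,0.0124,0.003,0.095],[-0.0198,0.0144,0.003,0.095],[-0.0183,0.0162,0.003,0.095]]]
[[[-0.0167,0.0179,0.003,0.095],[-0.0149,0.0193,0.003,0.095],[-0.013,0.0207,0.003,0.095],[-0.011,0.0219,0.003,0.095],[-0.0089,0.0227,0.003,0.095]]]
[[[-0.0066,0.0235,0.003,0.096],[-0.0044,0.0241,0.003,0.095],[-0.0021,0.0243,0.003,0.095],[0.0002,0.0245,0.003,0.095],[0.0026,0.0243,0.003,0.095]]]
[[[0.0048,0.0239,0.003,0.095],[0.0071,0.0234,0.003,0.095],[0.0093,0.0226,0.003,0.095],[0.0114,0.0216,0.003,0.095],[0.0134,0.0205,0.003,0.095]]]
[[[0.0152,0.0191,0.003,0.095],[0,0,0.0305,0],[0,0,0.0305,0],[0,0,0.0305,0],[0,0,0.0305,0]]]
```

Call:
play_rows([
  [[0, 0, 0, 0.12], [0, 0, 0, 0.12], [0, 0, 0, 0.12], [0, 0, 0, 0.12], [0, 0, 0, 0.12]],
], gripper=0, squeeze=25)

```text
time: 0.97
ee_pos: [0.164, 0.525, 0.2313]
tcp_rot: [180.0, -0.0, 127.9]
wrist_force: [0.4, 0.4, -0.3]
opening: 0.0259
grasp_force: 0.0
```

Call:
play_rows([
  [[0, 0, 0, 0.12], [0, 0, 0, 0.12], [0, 0, 0, 0.12], [0, 0, 0, 0.12], [0, 0, 0, 0.12]],
])

```text
time: 1.38
ee_pos: [0.164, 0.525, 0.2313]
tcp_rot: [180.0, -0.0, 93.6]
wrist_force: [0.2, 0.5, -0.5]
opening: -0.0001
grasp_force: 0.0
```

Call:
play_rows([
  [[0, 0, 0, 0.12], [0, 0, 0, 0.12], [0, 0, 0, 0.12], [0, 0, 0, 0.12], [0, 0, 0, 0.12]],
])

```text
time: 1.8
ee_pos: [0.2195, 0.5014, 0.2312]
tcp_rot: [-177.3, 0.2, 65.0]
wrist_force: [0.4, -0.1, -1.0]
opening: 0.0001
grasp_force: 0.0
```

Call:
play_rows([
  [[0, 0, 0, 0.12], [0, 0, 0, 0.12], [0, 0, 0, 0.12], [0, 0, 0, 0.12], [0, 0, 0, 0.12]],
])

```text
time: 2.22
ee_pos: [0.3471, 0.4039, 0.2315]
tcp_rot: [-171.0, 3.5, 44.6]
wrist_force: [-0.3, 0.3, -0.0]
opening: -0.0002
grasp_force: 0.0
```

Call:
play_rows([
  [[0, 0, 0, 0.12], [0, 0, 0, 0.12], [0, 0, 0, 0.12], [0, 0, 0, 0.12], [0, 0, 0, 0.114]],
])

```text
time: 2.63
ee_pos: [0.4303, 0.2728, 0.232]
tcp_rot: [-166.5, 10.0, 24.9]
wrist_force: [0.4, 0.1, -0.5]
opening: 0.0003
grasp_force: 0.0
```

```bash
python3 - <<'E'
from h import *
st(); a=chw(85,-140,78); y=np.degrees(CH[2])
plan((a[0],a[1],.2,y),(a[0],a[1],.078,y))
E
```

```text
t2.6 tcp [0.4303 0.2728 0.232 ] rot [-166.51    9.97   24.93] q [ 25.   9.  13. 104.  13. 180.] F [ 0.4  0.1 -0.5] op 0.0003 gf 0.0
[[[-0.0009,0.0306,0.0021,0.039],[0.0003,0.0306,0.0022,0.04],[0.0015,0.0306,0.0021,0.039],[0.0027,0.0306,0.0021,0.039],[0.0039,0.0303,0.0022,0.04]]]
[[[0.0051,0.0302,0.0021,0.039],[0.0063,0.03,0.0021,0.04],[0.0075,0.0297,0.0022,0.039],[0.0086,0.0294,0.0021,0.039],[0.0098,0.029,0.0021,0.04]]]
[[[0.0109,0.0286,0.0022,0.039],[0.0121,0.0282,0.0021,0.039],[0.0131,0.0277,0.0021,0.04],[0.0142,0.0271,0.0022,0.039],[0.0153,0.0266,0.0021,0.039]]]
[[[0,0,0.0305,0],[0,0,0.0305,0],[0,0,0.0305,0],[0,0,0.0305,0],[0,0,0,0]]]
```

Call:
play_rows([
  [[0, 0, 0, -0.12], [0, 0, 0, -0.12], [0, 0, 0, -0.12], [0, 0, 0, -0.12], [0, 0, 0, -0.12]],
])

```text
time: 3.05
ee_pos: [0.4296, 0.2741, 0.2321]
tcp_rot: [-163.4, 0.6, 58.8]
wrist_force: [0.6, 0.1, 0.6]
opening: 0.0001
grasp_force: 0.0
```

```bash
python3 - <<'E'
from h import *
st(); print(R.from_euler("xyz",bot.get_obs()["tcp_rot"],degrees=True).as_matrix().round(3))
E
```

```text
t3.0 tcp [0.4296 0.2741 0.2321] rot [-163.36    0.63   58.76] q [ 25.   9.  13. 104.  13. 145.] F [0.6 0.1 0.6] op 0.0001 gf 0.0
[[ 0.519  0.818 -0.25 ]
 [ 0.855 -0.5    0.14 ]
 [-0.011 -0.286 -0.958]]
```

Call:
play_rows([
  [[0, 0, 0, -0.12], [0, 0, 0, -0.12], [0, 0, 0, -0.12], [0, 0, 0, -0.12], [0, 0, 0, -0.12]],
])

```text
time: 3.47
ee_pos: [0.4295, 0.2742, 0.2321]
tcp_rot: [-165.8, -8.8, 92.0]
wrist_force: [-0.5, -0.7, -0.2]
opening: 0.0001
grasp_force: 0.0
```

Call:
play_rows([
  [[0, 0, 0, -0.12], [0, 0, 0, -0.12], [0, 0, 0, -0.12], [0, 0, 0, -0.12], [0, 0, 0, -0.12]],
])

```text
time: 3.88
ee_pos: [0.4295, 0.2742, 0.2321]
tcp_rot: [-173.2, -15.2, 126.5]
wrist_force: [0.2, 0.4, 0.1]
opening: 0.0001
grasp_force: 0.0
```

Call:
play_rows([
  [[0, 0, 0, -0.12], [0, 0, 0, -0.12], [0, 0, 0, -0.12], [0, 0, 0, -0.12], [0, 0, 0, -0.12]],
])

```text
time: 4.3
ee_pos: [0.4295, 0.2742, 0.2321]
tcp_rot: [176.7, -16.3, 162.3]
wrist_force: [0.2, -0.3, -0.6]
opening: -0.0
grasp_force: 0.0
```

Call:
play_rows([
  [[0, 0, 0, -0.12], [0, 0, 0, -0.12], [0, 0, 0, -0.12], [0, 0, 0, -0.12], [0, 0, 0, -0.12]],
])

```text
time: 4.72
ee_pos: [0.4295, 0.2742, 0.2321]
tcp_rot: [168.0, -11.6, -162.6]
wrist_force: [0.1, 0.7, 0.4]
opening: -0.0002
grasp_force: 0.0
```

Call:
play_rows([
  [[0, 0, 0, -0.12], [0, 0, 0, -0.12], [0, 0, 0, -0.12], [0, 0, 0, -0.12], [0, 0, 0, -0.12]],
])

```text
time: 5.13
ee_pos: [0.4295, 0.2742, 0.2321]
tcp_rot: [163.6, -2.9, -129.0]
wrist_force: [-0.0, 0.4, 0.2]
opening: 0.0001
grasp_force: 0.0
```

Call:
play_rows([
  [[0, 0, 0, -0.12], [0, 0, 0, -0.12], [0, 0, 0, -0.12], [0, 0, 0, -0.12], [0, 0, 0, -0.12]],
])

```text
time: 5.55
ee_pos: [0.4295, 0.2742, 0.2321]
tcp_rot: [164.7, 6.7, -95.9]
wrist_force: [-0.4, -0.4, 1.2]
opening: 0.0001
grasp_force: 0.0
```

Call:
play_rows([
  [[0, 0, 0, -0.12], [0, 0, 0, -0.12], [0, 0, 0, -0.12], [0, 0, 0, -0.12], [0, 0, 0, -0.12]],
])

```text
time: 5.97
ee_pos: [0.4295, 0.2742, 0.2321]
tcp_rot: [171.1, 14.1, -61.8]
wrist_force: [0.5, 0.1, 1.0]
opening: -0.0
grasp_force: 0.0
```

Call:
play_rows([
  [[0, 0, 0, -0.12], [0, 0, 0, -0.12], [0, 0, 0, -0.12], [0, 0, 0, -0.12], [0, 0, 0, -0.12]],
])

```text
time: 6.38
ee_pos: [0.4295, 0.2742, 0.2321]
tcp_rot: [-179.2, 16.6, -26.2]
wrist_force: [0.0, -0.3, -0.8]
opening: -0.0
grasp_force: 0.0
```

Call:
play_rows([
  [[0, 0, 0, -0.12], [0, 0, 0, -0.12], [0, 0, 0, -0.12], [0, 0, 0, -0.12], [0, 0, 0, -0.12]],
])

```text
time: 6.8
ee_pos: [0.4295, 0.2743, 0.2321]
tcp_rot: [-169.7, 13.2, 9.3]
wrist_force: [-0.2, 0.0, -0.0]
opening: -0.0
grasp_force: 0.0
```

```bash
python3 - <<'E'
from h import *
st()
E
```

```text
t6.8 tcp [0.4295 0.2743 0.2321] rot [-169.74   13.2     9.28] q [  25.    9.   13.  104.   13. -164.] F [-0.2  0.  -0. ] op -0.0000 gf 0.0
```

Call:
play_rows([
  [[0, 0, 0, -0.12], [0, 0, 0, -0.12], [0, 0, 0, -0.12], [0, 0, 0, -0.12], [0, 0, 0, -0.12]],
])

```text
time: 7.22
ee_pos: [0.3857, 0.3456, 0.2314]
tcp_rot: [-168.6, 5.8, 35.5]
wrist_force: [1.0, 0.2, 0.6]
opening: -0.0002
grasp_force: 0.0
```

Call:
play_rows([
  [[0, 0, 0, -0.12], [0, 0, 0, -0.12], [0, 0, 0, -0.12], [0, 0, 0, -0.12], [0, 0, 0, -0.12]],
])

```text
time: 7.63
ee_pos: [0.2688, 0.4522, 0.2314]
tcp_rot: [-174.2, 0.2, 56.1]
wrist_force: [-0.4, 0.4, 0.1]
opening: -0.0001
grasp_force: 0.0
```

```bash
python3 - <<'E'
from h import *
st(); print(R.from_euler("xyz",bot.get_obs()["tcp_rot"],degrees=True).as_matrix()[:,2].round(4))
E
```

```text
t7.6 tcp [0.2688 0.4522 0.2314] rot [-174.19    0.23   56.07] q [  56.    2.    7.   95.    6. -180.] F [-0.4  0.4  0.1] op -0.0001 gf 0.0
[-0.0862  0.0533 -0.9949]
```

Call:
play_rows([
  [[0, 0, 0, -0.12], [0, 0, 0, -0.12], [0, 0, 0, -0.12], [0, 0, 0, 0], [0, 0, 0, 0]],
])

```text
time: 8.05
ee_pos: [0.183, 0.493, 0.2315]
tcp_rot: [-178.3, -1.2, 68.7]
wrist_force: [0.0, -0.4, -0.1]
opening: -0.0003
grasp_force: 0.0
```

```bash
python3 - <<'E'
from h import *
st(); print(R.from_euler("xyz",bot.get_obs()["tcp_rot"],degrees=True).as_matrix()[:,2].round(4),bot.get_obs()["q"].round(2))
E
```

```text
t8.1 tcp [0.183  0.493  0.2315] rot [-178.3    -1.25   68.65] q [  69.    0.    5.   94.    2. -180.] F [ 0.  -0.4 -0.1] op -0.0003 gf 0.0
[-0.0198  0.0311 -0.9993] [  68.71    0.36    5.28   93.67    1.7  -179.94]
```

Call:
play_rows([
  [[0, 0, 0, -0.12], [0, 0, 0, 0], [0, 0, 0, 0], [0, 0, 0, 0], [0, 0, 0, 0]],
])

```text
time: 8.47
ee_pos: [0.1557, 0.5014, 0.2313]
tcp_rot: [-179.7, -1.4, 72.6]
wrist_force: [0.9, 0.4, -0.9]
opening: -0.0
grasp_force: 0.0
```

```bash
python3 - <<'E'
s=open("h.py").read()
a=s.index("    o=bot.get_obs(); p=o["); b=s.index("    while len(rows)%5")
new='''    o=bot.get_obs(); p=o["ee_pos"].copy(); M=R.from_euler("xyz",o["tcp_rot"],degrees=True); rows=[]
    for t in wps:
        t=np.array(t,float); X=M.as_matrix()[:,0]; dps=np.angle(np.exp(1j*(np.radians(t[3])-np.arctan2(X[1],X[0]))))
        m=max(1,int(np.ceil(max(np.linalg.norm(t[:3]-p)/v,abs(dps)/w)))); p0=p.copy(); tot=0
        for i in range(1,m+1):
            d=M.inv().apply(p0+(t[:3]-p0)*i/m-p); k=round(-dps*i/m-tot,3); tot+=k
            r=[round(float(e),3 if i<m else 4)+0. for e in d]; p=p+M.apply(r); M=M*R.from_euler("z",k); rows.append(r+[k])
'''
open("h.py","w").write(s[:a]+new+s[b:])
E
python3 - <<'E'
from h import *
st(); print(R.from_euler("xyz",bot.get_obs()["tcp_rot"],degrees=True).as_matrix()[:,2].round(4),bot.get_obs()["q"].round(2))
E
```

```text
t8.5 tcp [0.1557 0.5014 0.2313] rot [-179.74   -1.38   72.55] q [  73.    0.    5.   94.    0. -180.] F [ 0.9  0.4 -0.9] op -0.0000 gf 0.0
[ 0.0029  0.0244 -0.9997] [ 7.2610e+01  1.2000e-01  5.0200e+00  9.3520e+01  2.6000e-01 -1.7994e+02]
```

Call:
play_rows([
  [[0, 0, 0, 0.12], [0, 0, 0, 0.12], [0, 0, 0, 0.12], [0, 0, 0, 0.12], [0, 0, 0, 0.12]],
])

```text
time: 8.88
ee_pos: [0.1558, 0.5014, 0.2312]
tcp_rot: [-179.0, -1.0, 37.8]
wrist_force: [-0.6, 0.2, -0.0]
opening: 0.0001
grasp_force: 0.0
```

Call:
play_rows([
  [[0, 0, 0, 0.12], [0, 0, 0, 0.12], [0, 0, 0, 0.12], [0, 0, 0, 0.12], [0, 0, 0, 0.12]],
])

```text
time: 9.3
ee_pos: [0.1558, 0.5014, 0.2313]
tcp_rot: [-178.6, -0.3, 3.4]
wrist_force: [-0.4, -0.2, -0.6]
opening: 0.0
grasp_force: 0.0
```

Call:
play_rows([
  [[0, 0, 0, 0.12], [0, 0, 0, 0.12], [0, 0, 0, 0.12], [0, 0, 0, 0.12], [0, 0, 0, 0.12]],
])

```text
time: 9.72
ee_pos: [0.1558, 0.5014, 0.2313]
tcp_rot: [-178.7, 0.6, -30.9]
wrist_force: [0.2, -1.0, 0.0]
opening: 0.0002
grasp_force: 0.0
```

Call:
play_rows([
  [[0, 0, 0, 0.12], [0, 0, 0, 0.12], [0, 0, 0, 0.12], [0, 0, 0, 0.12], [0, 0, 0, 0.12]],
])

```text
time: 10.13
ee_pos: [0.1558, 0.5014, 0.2313]
tcp_rot: [-179.3, 1.2, -65.3]
wrist_force: [0.3, 0.2, -0.5]
opening: 0.0001
grasp_force: 0.0
```

Call:
play_rows([
  [[0, 0, 0, 0.12], [0, 0, 0, 0.12], [0, 0, 0, 0.12], [0, 0, 0, 0.12], [0, 0, 0, 0.12]],
])

```text
time: 10.55
ee_pos: [0.1558, 0.5014, 0.2313]
tcp_rot: [179.9, 1.4, -99.7]
wrist_force: [0.5, -0.2, 0.3]
opening: 0.0001
grasp_force: 0.0
```

Call:
play_rows([
  [[0, 0, 0, 0.12], [0, 0, 0, 0.12], [0, 0, 0, 0.12], [0, 0, 0, 0.12], [0, 0, 0, 0.12]],
])

```text
time: 10.97
ee_pos: [0.1558, 0.5014, 0.2313]
tcp_rot: [179.1, 1.1, -134.1]
wrist_force: [0.5, 0.6, 0.0]
opening: -0.0001
grasp_force: 0.0
```

Call:
play_rows([
  [[0, 0, 0, 0.12], [0, 0, 0, 0.12], [0, 0, 0, 0.12], [0, 0, 0, 0.12], [0, 0, 0, 0.12]],
])

```text
time: 11.38
ee_pos: [0.1558, 0.5014, 0.2313]
tcp_rot: [178.7, 0.4, -168.4]
wrist_force: [-0.4, 0.3, 0.7]
opening: -0.0004
grasp_force: 0.0
```

Call:
play_rows([
  [[0, 0, 0, 0.12], [0, 0, 0, 0.12], [0, 0, 0, 0.12], [0, 0, 0, 0], [0, 0, 0, 0]],
])

```text
time: 11.8
ee_pos: [0.1555, 0.5015, 0.2313]
tcp_rot: [178.6, -0.0, 171.5]
wrist_force: [0.4, -0.7, 0.0]
opening: -0.0002
grasp_force: 0.0
```

```bash
python3 - <<'E'
from h import *
st(); print(R.from_euler("xyz",bot.get_obs()["tcp_rot"],degrees=True).as_matrix()[:,2].round(4))
a=chw(85,-140,78); y=np.degrees(CH[2])+180
print(a); plan((.35,.35,.26,y),(a[0],a[1],.2,y),(a[0],a[1],.078,y))
E
```

```text
t11.8 tcp [0.1555 0.5015 0.2313] rot [ 1.7859e+02 -4.0000e-02  1.7153e+02] q [73.  0.  5. 94.  0. 81.] F [ 0.4 -0.7  0. ] op -0.0002 gf 0.0
[ 0.003   0.0244 -0.9997]
[ 0.61173455 -0.14935899  0.078     ]
[[[-0.027,-0.015,-0.004,np.float64(0.001)],[-0.027,-0.015,-0.004,np.float64(0.001)],[-0.027,-0.015,-0.004,np.float64(0.001)],[-0.026,-0.015,-0.004,np.float64(0.001)],[-0.027,-0.015,-0.004,np.float64(0.001)]]]
[[[-0.027,-0.015,-0.004,np.float64(0.001)],[-0.027,-0.015,-0.004,np.float64(0.001)],[-0.0271,-0.0147,-0.0038,np.float64(0.0)],[-0.019,-0.025,0.003,np.float64(0.0)],[-0.018,-0.025,0.002,np.float64(0.0)]]]
[[[-0.019,-0.026,0.003,np.float64(0.0)],[-0.019,-0.025,0.003,np.float64(0.0)],[-0.018,-0.025,0.002,np.float64(0.0)],[-0.019,-0.025,0.003,np.float64(0.0)],[-0.019,-0.026,0.003,np.float64(0.0)]]]
[[[-0.018,-0.025,0.003,np.float64(0.0)],[-0.019,-0.025,0.002,np.float64(0.0)],[-0.018,-0.025,0.003,np.float64(0.0)],[-0.019,-0.026,0.003,np.float64(0.0)],[-0.019,-0.025,0.002,np.float64(0.0)]]]
[[[-0.018,-0.025,0.003,np.float64(0.0)],[-0.019,-0.025,0.003,np.float64(0.0)],[-0.019,-0.026,0.002,np.float64(0.0)],[-0.018,-0.025,0.003,np.float64(0.0)],[-0.019,-0.025,0.003,np.float64(0.0)]]]
[[[-0.0187,-0.0254,0.0025,np.float64(0.0)],[0,-0.001,0.03,np.float64(0.0)],[0,0,0.031,np.float64(0.0)],[0,-0.001,0.03,np.float64(0.0)],[-0.0001,-0.001,0.031,np.float64(0.0)]]]
```

Call:
play_rows([
  [[-0.027, -0.015, -0.004, 0.001], [-0.027, -0.015, -0.004, 0.001], [-0.027, -0.015, -0.004, 0.001], [-0.026, -0.015, -0.004, 0.001], [-0.027, -0.015, -0.004, 0.001]],
])

```text
time: 12.22
ee_pos: [0.2768, 0.4057, 0.2496]
tcp_rot: [178.6, -0.0, 171.4]
wrist_force: [0.2, 1.2, -0.1]
opening: 0.0002
grasp_force: 0.0
```

Call:
play_rows([
  [[-0.027, -0.015, -0.004, 0.001], [-0.027, -0.015, -0.004, 0.001], [-0.027, -0.015, -0.004, 0], [-0.019, -0.025, 0.003, 0], [-0.018, -0.025, 0.002, 0]],
])

```text
time: 12.63
ee_pos: [0.3788, 0.2931, 0.2537]
tcp_rot: [178.6, -0.0, 171.2]
wrist_force: [-0.9, -0.3, 0.7]
opening: -0.0005
grasp_force: 0.0
```

Call:
play_rows([
  [[-0.019, -0.025, 0.003, 0], [-0.019, -0.025, 0.003, 0], [-0.019, -0.025, 0.003, 0], [-0.018, -0.025, 0.003, 0], [-0.019, -0.026, 0.002, 0]],
])

```text
time: 13.05
ee_pos: [0.4512, 0.154, 0.2365]
tcp_rot: [178.6, -0.0, 171.2]
wrist_force: [0.6, 0.9, 0.3]
opening: -0.0004
grasp_force: 0.0
```

Call:
play_rows([
  [[-0.019, -0.025, 0.003, 0], [-0.019, -0.025, 0.003, 0], [-0.019, -0.025, 0.003, 0], [-0.018, -0.025, 0.003, 0], [-0.018, -0.026, 0.002, 0]],
])

```text
time: 13.47
ee_pos: [0.5233, 0.0152, 0.2192]
tcp_rot: [178.6, -0.0, 171.2]
wrist_force: [0.0, 0.4, -0.2]
opening: -0.0
grasp_force: 0.0
```

Call:
play_rows([
  [[-0.019, -0.025, 0.003, 0], [-0.019, -0.025, 0.003, 0], [-0.019, -0.026, 0.003, 0], [-0.018, -0.025, 0.003, 0], [-0.019, -0.025, 0.002, 0]],
])

```text
time: 13.88
ee_pos: [0.5963, -0.1237, 0.202]
tcp_rot: [178.6, -0.1, 171.2]
wrist_force: [0.5, 0.7, 0.6]
opening: -0.0001
grasp_force: 0.0
```

Call:
play_rows([
  [[-0.019, -0.025, 0.003, 0], [0, 0, 0, 0], [0, 0, 0, 0], [0, 0, 0, 0], [0, 0, 0, 0]],
])

```text
time: 14.3
ee_pos: [0.6107, -0.1486, 0.1991]
tcp_rot: [178.6, -0.0, 171.1]
wrist_force: [0.5, -0.2, 1.1]
opening: -0.0002
grasp_force: 0.0
```

```bash
cat >> h.py <<'E'
def go(*wps):
    """wps: charger or world targets (x,y,z) world; prints tool-frame total shift, and yaw error to psi"""
    o=bot.get_obs(); p=o["ee_pos"]; M=R.from_euler("xyz",o["tcp_rot"],degrees=True)
    for t in wps: d=M.inv().apply(np.array(t)-p); p=np.array(t); print("shift",d.round(4),"n>=%d"%np.ceil(np.linalg.norm(d)/.036))
def ch():  # tcp in charger mm
    o=bot.get_obs(); v=R.from_euler("z",-CH[2]).apply(o["ee_pos"]-[CH[0],CH[1],0])*1000
    print("tcp in charger",v.round(1),"F",o["wrist_force"].round(1))
E
python3 - <<'E'
from h import *
st();ch(); go(chw(85,-140,78),chw(2,-140,78))
E
```

```text
t14.3 tcp [ 0.6107 -0.1486  0.1991] rot [ 1.7858e+02 -3.0000e-02  1.7112e+02] q [-14.  16.  19.  93.   1.  -5.] F [ 0.5 -0.2  1.1] op -0.0002 gf 0.0
tcp in charger [  83.8 -139.5  199.1] F [ 0.5 -0.2  1.1]
shift [-0.0012 -0.0036  0.1211] n>=4
shift [0.083 0.    0.   ] n>=3
```

Descend beside the ball, then push towards −x slowly (tool +x).

Call:
play_rows([
  [[0, -0.001, 0.03, 0], [0, -0.001, 0.03, 0], [0, -0.001, 0.03, 0], [0, -0.001, 0.031, 0], [0, 0, 0, 0]],
])

```text
time: 14.72
ee_pos: [0.6075, -0.1484, 0.0718]
tcp_rot: [178.5, -0.5, 171.1]
wrist_force: [-0.5, 0.3, -1.7]
opening: 0.0001
grasp_force: 0.0
```

Call:
play_rows([
  [[0.01, 0, 0, 0], [0.01, 0, 0, 0], [0.01, 0, 0, 0], [0.01, 0, 0, 0], [0.01, 0, 0, 0]],
])

```text
time: 15.13
ee_pos: [0.5619, -0.1418, 0.0807]
tcp_rot: [178.6, 0.2, 171.1]
wrist_force: [1.4, -0.4, 1.9]
opening: -0.0001
grasp_force: 0.7
```

Call:
play_rows([
  [[0.006, 0, 0, 0], [0.006, 0, 0, 0], [0.006, 0, 0, 0], [0.006, 0, 0, 0], [0, 0, 0, 0]],
])

```text
time: 15.55
ee_pos: [0.5367, -0.1383, 0.078]
tcp_rot: [178.6, -0.1, 171.0]
wrist_force: [-0.2, -0.7, 0.3]
opening: -0.0001
grasp_force: 0.0
```

```bash
python3 - <<'E'
from h import *
st();ch()
T,S=cam("top"),cam("scene")
cv2.imwrite("pics/l1.png",np.hstack([cv2.resize(T["img"][165:245,280:380],(400,320)),cv2.resize(S["img"][195:275,280:380],(400,320))]))
E
```

```text
t15.6 tcp [ 0.5367 -0.1383  0.078 ] rot [ 1.7859e+02 -7.0000e-02  1.7102e+02] q [-15.   6.  -6.  78.   1.  -6.] F [-0.2 -0.7  0.3] op -0.0001 gf 0.0
tcp in charger [   9.1 -140.7   78. ] F [-0.2 -0.7  0.3]
```

View pics/l1.png

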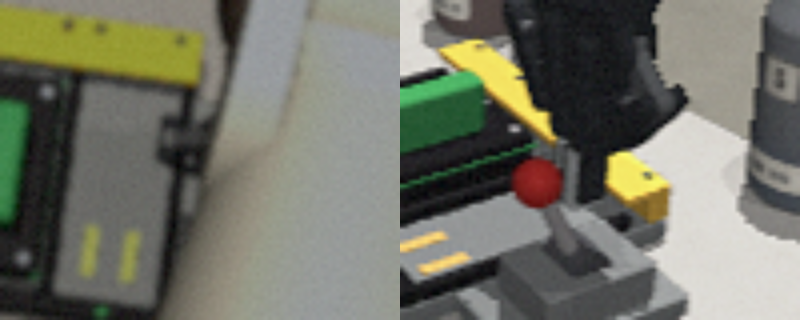

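Call:
play_rows([
  [[0.002, 0, 0, 0], [0.002, 0, 0, 0], [0.001, 0, 0, 0], [0, 0, 0, 0], [0, 0, 0, 0]],
])

```text
time: 16.07
ee_pos: [0.533, -0.1379, 0.0777]
tcp_rot: [178.6, -0.0, 171.0]
wrist_force: [3.4, 0.2, -2.1]
opening: 0.0001
grasp_force: 1.8
```

Call:
play_rows([
  [[0.001, 0, 0, 0], [0.001, 0, 0, 0], [0.001, 0, 0, 0], [0, 0, 0, 0], [0, 0, 0, 0]],
])

```text
time: 16.48
ee_pos: [0.5325, -0.1379, 0.0779]
tcp_rot: [178.6, 0.3, 171.0]
wrist_force: [17.3, -3.2, -10.0]
opening: 0.0002
grasp_force: 8.9
```

Call:
play_rows([
  [[0.001, 0, 0, 0], [0.001, 0, 0, 0], [0.001, 0, 0, 0], [0, 0, 0, 0], [0, 0, 0, 0]],
])

```text
time: 16.9
ee_pos: [0.5322, -0.1378, 0.0781]
tcp_rot: [178.6, 0.6, 171.0]
wrist_force: [32.0, -5.3, -17.5]
opening: -0.0001
grasp_force: 16.0
```

Call:
play_rows([
  [[-0.008, 0, 0, 0], [-0.008, 0, 0, 0], [0, 0, -0.03, 0], [0, 0, -0.03, 0], [0, 0, 0, 0]],
], gripper=0.05)

```text
time: 17.32
ee_pos: [0.544, -0.1413, 0.1433]
tcp_rot: [178.6, 0.3, 171.0]
wrist_force: [1.0, -0.3, 1.2]
opening: 0.0498
grasp_force: 0.0
```

```bash
python3 - <<'E'
from h import *
st();ch(); go(chw(-11,0.5,140),chw(-11,.5,50))
# recheck lever & green
T,S=cam("top"),cam("scene")
for c in(T,S):
  for a,ce,l in blobs(mask(c["img"],"red"),40):print(a,ce)
s,k=65*np.sin(.5),65*np.cos(.5)
print("off exp",proj(T,chw(12-s,-140,37+k)),proj(S,chw(12-s,-140,37+k)))
E
```

```text
t17.3 tcp [ 0.544  -0.1413  0.1433] rot [178.62   0.28 171.01] q [-15.   6.   1.  85.   1.  -6.] F [ 1.  -0.3  1.2] op 0.0498 gf 0.0
tcp in charger [  16.8 -142.5  143.3] F [ 1.  -0.3  1.2]
shift [0.0281 0.1429 0.0066] n>=5
shift [ 0.0004 -0.0022  0.09  ] n>=3
265 [146.5 181.1]
241 [420.6 241.8]
206 [238.1 180.5]
44 [205.3 226.6]
120 [312.5 241.2]
749 [423.4 284. ]
129 [419.7 303. ]
848 [363.9 320. ]
130 [362.1 343. ]
off exp [[341.24609204 221.43865211]] [[311.98762462 241.48810785]]
```

Call:
play_rows([
  [[0.0055, 0.0285, 0, 0], [0.0055, 0.0285, 0, 0], [0.0055, 0.0285, 0, 0], [0.0055, 0.0285, 0, 0], [0.006, 0.029, 0.0065, 0]],
])

```text
time: 17.83
ee_pos: [0.5366, 0.0061, 0.1344]
tcp_rot: [178.6, -0.1, 171.0]
wrist_force: [0.2, 0.4, -0.3]
opening: 0.0498
grasp_force: 0.0
```

Call:
play_rows([
  [[0, -0.001, 0.025, 0], [0, -0.001, 0.025, 0], [0, 0, 0.025, 0], [0, 0, 0.005, 0], [0, 0, 0, 0]],
])

```text
time: 18.25
ee_pos: [0.535, 0.005, 0.0522]
tcp_rot: [178.6, -0.3, 171.0]
wrist_force: [-0.1, 0.2, 0.7]
opening: 0.0498
grasp_force: 0.0
```

```bash
python3 - <<'E'
from h import *
st();ch(); go(chw(-11,.5,50))
E
```

```text
t18.2 tcp [0.535  0.005  0.0522] rot [178.63  -0.35 171.02] q [ -0.   3. -11.  75.   1.   9.] F [-0.1  0.2  0.7] op 0.0498 gf 0.0
tcp in charger [-14.6   0.6  52.2] F [-0.1  0.2  0.7]
shift [-0.0037 -0.0002  0.0021] n>=1
```

Call:
play_rows([
  [[0, 0, 0.002, 0], [0, 0, 0, 0], [0, 0, 0, 0], [0, 0, 0, 0], [0, 0, 0, 0]],
], gripper=0, squeeze=30)

```text
time: 18.67
ee_pos: [0.5378, 0.0048, 0.0542]
tcp_rot: [178.6, 0.1, 171.0]
wrist_force: [-0.1, 0.3, 6.0]
opening: 0.0195
grasp_force: 30.6
```

Call:
play_rows([
  [[0, 0, -0.004, 0], [0, 0, -0.004, 0], [0, 0, 0, 0], [0, 0, 0, 0], [0, 0, 0, 0]],
])

```text
time: 19.08
ee_pos: [0.5368, 0.0048, 0.0605]
tcp_rot: [178.6, -0.1, 171.0]
wrist_force: [0.2, -0.4, -2.5]
opening: 0.0194
grasp_force: 29.5
```

Call:
play_rows([
  [[0, 0, -0.003, 0], [0, 0, -0.003, 0], [0, 0, -0.003, 0], [0, 0, 0, 0], [0, 0, 0, 0]],
])

```text
time: 19.5
ee_pos: [0.5368, 0.0045, 0.0698]
tcp_rot: [178.6, -0.1, 171.0]
wrist_force: [0.0, -0.4, -3.3]
opening: 0.0196
grasp_force: 30.0
```

Call:
play_rows([
  [[0, 0, -0.002, 0], [0, 0, -0.002, 0], [0, 0, -0.002, 0], [0, 0, 0, 0], [0, 0, 0, 0]],
])

```text
time: 19.92
ee_pos: [0.5369, 0.0044, 0.0759]
tcp_rot: [178.6, -0.0, 171.0]
wrist_force: [-0.2, 0.6, -4.5]
opening: 0.0196
grasp_force: 29.9
```

```bash
python3 - <<'E'
from h import *
st();ch()
S=cam("scene")
cv2.imwrite("pics/g1.png",cv2.resize(S["img"][185:275,240:360],(720,540),interpolation=cv2.INTER_CUBIC))
E
```

```text
t19.9 tcp [0.5369 0.0044 0.0759] rot [ 1.7858e+02 -4.0000e-02  1.7101e+02] q [-0.  3. -9. 78.  1.  9.] F [-0.2  0.6 -4.5] op 0.0196 gf 29.9
tcp in charger [-12.7   0.3  75.9] F [-0.2  0.6 -4.5]
```

View pics/g1.png

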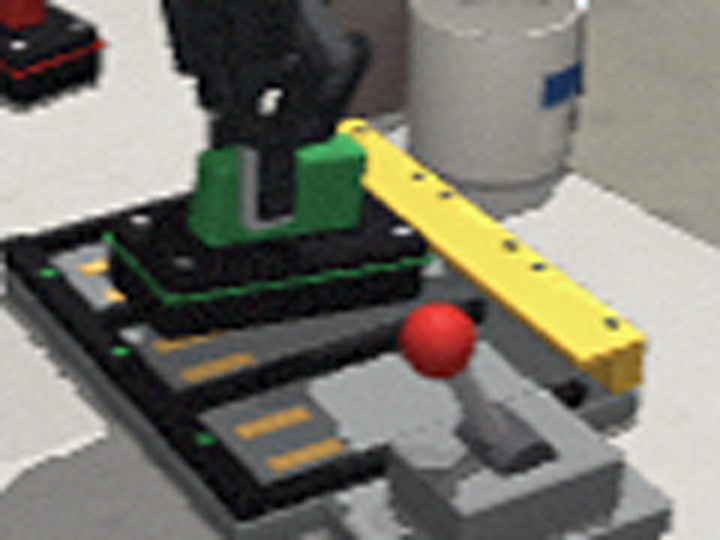

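Call:
play_rows([
  [[0.005, 0, 0.0005, 0], [0.006, 0, 0.0005, 0], [0.006, 0, 0, 0], [0.006, 0, 0, 0], [0, 0, 0, 0]],
])

```text
time: 20.38
ee_pos: [0.513, 0.0082, 0.075]
tcp_rot: [178.6, -0.1, 171.0]
wrist_force: [0.2, -0.5, -3.1]
opening: 0.0193
grasp_force: 30.0
```

Call:
play_rows([
  [[0.006, 0, 0, 0], [0.006, 0, 0, 0], [0, 0, -0.005, 0], [0, 0, -0.01, 0], [0, 0, 0, 0]],
])

```text
time: 20.8
ee_pos: [0.5033, 0.0095, 0.0922]
tcp_rot: [178.6, 0.1, 171.0]
wrist_force: [1.0, -0.4, -2.3]
opening: 0.0194
grasp_force: 30.2
```

```bash
python3 - <<'E'
from h import *
st();ch()
S=cam("scene")
cv2.imwrite("pics/g2.png",cv2.resize(S["img"][175:265,220:340],(720,540),interpolation=cv2.INTER_CUBIC))
E
```

```text
t20.8 tcp [0.5033 0.0095 0.0922] rot [1.7856e+02 1.2000e-01 1.7102e+02] q [  0.  -2. -13.  79.   1.   9.] F [ 1.  -0.4 -2.3] op 0.0194 gf 30.2
tcp in charger [-46.7   0.2  92.2] F [ 1.  -0.4 -2.3]
```

View pics/g2.png

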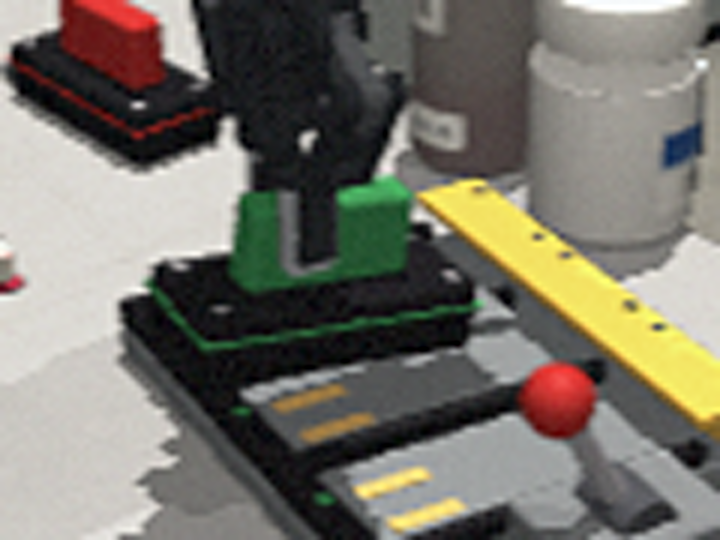

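```bash
sed -i 's/k=round(-dps/k=round(float(-dps)/; s/str(\[rows\[i:i+5\]\])/str([[[float(x) for x in r] for r in rows[i:i+5]]])/' h.py; python3 - <<'E'
from h import *
plan((.4242,.2867,.17,263),v=.03,w=.08)
E
```

```text
[[[0.006,0.013,-0.003,-0.076],[0.005,0.012,-0.004,-0.077],[0.003,0.014,-0.003,-0.076],[0.003,0.013,-0.004,-0.077],[0.002,0.014,-0.003,-0.076]]]
[[[0.001,0.014,-0.004,-0.077],[-0.001,0.014,-0.003,-0.076],[-0.001,0.013,-0.004,-0.077],[-0.003,0.014,-0.003,-0.076],[-0.003,0.013,-0.003,-0.077]]]
[[[-0.005,0.013,-0.004,-0.076],[-0.005,0.013,-0.003,-0.076],[-0.007,0.012,-0.004,-0.077],[-0.007,0.012,-0.003,-0.076],[-0.008,0.011,-0.004,-0.077]]]
[[[-0.009,0.01,-0.003,-0.076],[-0.01,0.01,-0.003,-0.077],[-0.011,0.009,-0.004,-0.076],[-0.011,0.008,-0.003,-0.077],[-0.012,0.007,-0.004,-0.076]]]
[[[-0.0119,0.0066,-0.0032,-0.077],[0,0,0,0],[0,0,0,0],[0,0,0,0],[0,0,0,0]]]
```

Call:
play_rows([
  [[0, 0, -0.012, 0], [0, 0, -0.015, 0], [0, 0, -0.015, 0], [0, 0, -0.015, 0], [0, 0, -0.012, 0]],
])

```text
time: 21.27
ee_pos: [0.5024, 0.0078, 0.1606]
tcp_rot: [178.6, 0.0, 171.0]
wrist_force: [0.5, -1.0, -1.2]
opening: 0.0196
grasp_force: 30.0
```

Call:
play_rows([
  [[0.006, 0.013, 0, -0.076], [0.005, 0.012, 0, -0.077], [0.003, 0.014, 0, -0.076], [0.003, 0.013, 0, -0.077], [0.002, 0.014, 0, -0.076]],
])

```text
time: 21.68
ee_pos: [0.4832, 0.0747, 0.1608]
tcp_rot: [178.7, 0.5, -166.9]
wrist_force: [-0.5, -0.8, -2.4]
opening: 0.0195
grasp_force: 19.1
```

Call:
play_rows([
  [[0.001, 0.014, 0, -0.077], [-0.001, 0.014, 0, -0.076], [-0.001, 0.013, 0, -0.077], [-0.003, 0.014, 0, -0.076], [-0.003, 0.013, 0, -0.077]],
])

```text
time: 22.1
ee_pos: [0.4645, 0.1411, 0.1624]
tcp_rot: [178.9, 1.0, -145.0]
wrist_force: [1.0, -0.4, -2.4]
opening: 0.0195
grasp_force: 34.5
```

Call:
play_rows([
  [[-0.005, 0.013, 0, -0.076], [-0.005, 0.013, 0, -0.076], [-0.007, 0.012, 0, -0.077], [-0.007, 0.012, 0, -0.076], [-0.008, 0.011, 0, -0.077]],
])

```text
time: 22.52
ee_pos: [0.4455, 0.2076, 0.1639]
tcp_rot: [179.4, 1.3, -123.1]
wrist_force: [0.3, -1.1, -1.8]
opening: 0.0195
grasp_force: 34.5
```

Call:
play_rows([
  [[-0.009, 0.01, 0, -0.076], [-0.01, 0.01, 0, -0.077], [-0.011, 0.009, 0, -0.076], [-0.011, 0.008, 0, -0.077], [-0.012, 0.007, 0, -0.076]],
])

```text
time: 22.93
ee_pos: [0.4273, 0.2744, 0.1655]
tcp_rot: [179.9, 1.4, -101.2]
wrist_force: [0.0, 0.4, -2.3]
opening: 0.0197
grasp_force: 34.5
```

Call:
play_rows([
  [[-0.012, 0.007, 0, -0.077], [0, 0, 0, 0], [0, 0, 0, 0], [0, 0, 0, 0], [0, 0, 0, 0]],
])

```text
time: 23.35
ee_pos: [0.4232, 0.2864, 0.1654]
tcp_rot: [-180.0, 1.4, -97.1]
wrist_force: [-0.2, 0.7, -3.3]
opening: 0.0196
grasp_force: 34.5
```

```bash
python3 - <<'E'
from h import *
st()
go((.4242,.2867,.085),(.4242,.2867,.0565))
T,S=cam("top"),cam("scene")
cv2.imwrite("pics/g3.png",np.hstack([cv2.resize(T["img"][215:310,95:215],(400,317)),cv2.resize(S["img"][120:240,130:270],(370,317))]))
E
```

```text
t23.4 tcp [0.4232 0.2864 0.1654] rot [-180.      1.41  -97.09] q [ 33.  -2.  -4.  87.   1. -49.] F [-0.2  0.7 -3.3] op 0.0196 gf 34.5
shift [ 0.0015 -0.0009  0.0804] n>=3
shift [0.0007 0.     0.0285] n>=1
```

View pics/g3.png

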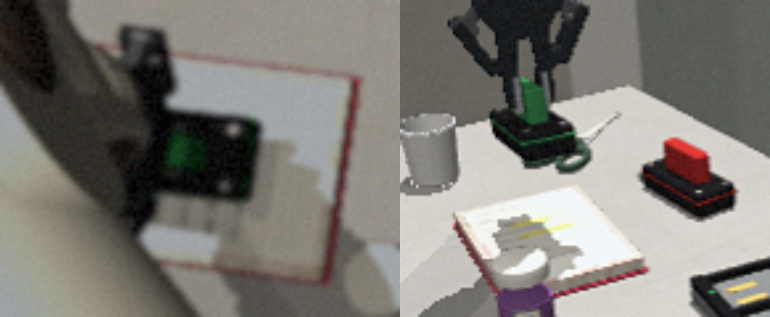

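Call:
play_rows([
  [[0.0005, -0.001, 0.02, 0], [0.0005, 0, 0.02, 0], [0.0005, 0, 0.02, 0], [0, 0, 0.015, 0], [0, 0, 0, 0]],
])

```text
time: 23.87
ee_pos: [0.4228, 0.2858, 0.0871]
tcp_rot: [179.8, 1.2, -97.0]
wrist_force: [-0.5, 0.4, -2.5]
opening: 0.019
grasp_force: 34.4
```

Call:
play_rows([
  [[0, 0, 0.005, 0], [0, 0, 0.005, 0], [0, 0, 0.005, 0], [0, 0, 0, 0], [0, 0, 0, 0]],
])

```text
time: 24.28
ee_pos: [0.4242, 0.2876, 0.0755]
tcp_rot: [-180.0, 1.4, -97.0]
wrist_force: [-0.8, -0.1, -1.9]
opening: 0.0197
grasp_force: 34.4
```

Call:
play_rows([
  [[0, 0, 0.004, 0], [0, 0, 0.004, 0], [0, 0, 0.003, 0], [0, 0, 0, 0], [0, 0, 0, 0]],
])

```text
time: 24.7
ee_pos: [0.4243, 0.2879, 0.0644]
tcp_rot: [-180.0, 1.4, -97.0]
wrist_force: [1.2, -0.1, -1.1]
opening: 0.0195
grasp_force: 34.7
```

Call:
play_rows([
  [[0, 0, 0.002, 0], [0, 0, 0.002, 0], [0, 0, 0, 0], [0, 0, 0, 0], [0, 0, 0, 0]],
])

```text
time: 25.12
ee_pos: [0.4242, 0.2879, 0.0604]
tcp_rot: [-180.0, 1.4, -97.0]
wrist_force: [0.4, -2.8, 1.7]
opening: 0.0192
grasp_force: 35.2
```

Call:
play_rows([
  [[0, 0, 0.001, 0], [0, 0, 0.001, 0], [0, 0, 0.001, 0], [0, 0, 0, 0], [0, 0, 0, 0]],
])

```text
time: 25.53
ee_pos: [0.4241, 0.288, 0.0572]
tcp_rot: [180.0, 1.4, -97.0]
wrist_force: [-0.6, -2.5, 3.1]
opening: 0.019
grasp_force: 35.3
```

Call:
play_rows([
  [[0, 0, 0.001, 0], [0, 0, 0, 0], [0, 0, 0, 0], [0, 0, 0, 0], [0, 0, 0, 0]],
], gripper=0.05)

```text
time: 25.95
ee_pos: [0.4241, 0.2881, 0.0562]
tcp_rot: [180.0, 1.4, -97.0]
wrist_force: [-0.1, -0.1, -0.3]
opening: 0.0504
grasp_force: 0.0
```

Call:
play_rows([
  [[0, 0, -0.01, 0], [0, 0, -0.02, 0], [0, 0, -0.03, 0], [0, 0, -0.03, 0], [0, 0, -0.02, 0]],
])

```text
time: 26.37
ee_pos: [0.4242, 0.2855, 0.1699]
tcp_rot: [-179.9, 1.5, -97.0]
wrist_force: [0.1, 0.4, 0.6]
opening: 0.0502
grasp_force: 0.0
```

```bash
cat > reds.py <<'E'
from h import *
T,S=cam("top"),cam("scene")
def near(m,c,w):
    bl=[(a,ce,l) for a,ce,l in blobs(m,60)]
    if not bl: return None
    b=min(bl,key=lambda b:np.hypot(*(ray(c,[b[1]],.047)[0][:2]-w))); d=np.hypot(*(ray(c,[b[1]],.047)[0][:2]-w))
    return b[2].astype(np.float32) if d<.07 else None
def find(w,yaw,col="red",z0=0):
    o=[(c,near(mask(c["img"],col),c,np.array(w))) for c in(T,S)]
    for q in (o,o[:1],o[1:]):
        if any(m is None for _,m in q): continue
        f=fit(q,(*w,yaw),z0); print(col,[["T","S"][c is S] for c,_ in q],f[0].round(4),"yaw",np.degrees(f[0][2]).round(1),"err",round(f[1]),"of",f[2])
E
python3 - <<'E'
from reds import *
st()
find((.6175,.3195),1.53); find((.627,-.322),1.93); find((.465,-.3145),1.53); find((.4263,.3036),1.45,"green",.018)
plan((.6167,.3015,.13,267.5),v=.03)
E
```

```text
t26.5 tcp [0.4252 0.2861 0.1711] rot [-179.72    1.66  -96.96] q [ 33.  -2.  -4.  87.   1. -50.] F [-0.8 -0.   0.3] op 0.0499 gf 0.0
red ['T', 'S'] [0.6168 0.3199 1.5362] yaw 88.0 err 146 of 480.0
red ['T'] [0.6186 0.3202 1.5576] yaw 89.2 err 94 of 276.0
red ['S'] [0.6133 0.3135 1.4843] yaw 85.0 err 31 of 204.0
red ['T', 'S'] [ 0.6267 -0.3207  1.9182] yaw 109.9 err 179 of 1024.0
red ['T'] [ 0.629  -0.3224  1.9377] yaw 111.0 err 64 of 278.0
red ['S'] [ 0.6258 -0.3219  1.9237] yaw 110.2 err 96 of 746.0
red ['T', 'S'] [ 0.465  -0.3131  1.4935] yaw 85.6 err 188 of 1147.0
red ['T'] [ 0.4663 -0.3159  1.5485] yaw 88.7 err 42 of 302.0
red ['S'] [ 0.4638 -0.313   1.4334] yaw 82.1 err 110 of 845.0
green ['T', 'S'] [0.4248 0.296  1.3733] yaw 78.7 err 201 of 362.0
green ['T'] [0.4261 0.3018 1.3905] yaw 79.7 err 156 of 176.0
green ['S'] [0.4239 0.2968 1.3638] yaw 78.1 err 42 of 186.0
[[[-0.005,-0.027,0.006,-0.011],[-0.005,-0.027,0.006,-0.011],[-0.005,-0.027,0.006,-0.011],[-0.005,-0.027,0.007,-0.012],[-0.004,-0.027,0.006,-0.011]]]
[[[-0.003,-0.027,0.006,-0.011],[-0.004,-0.0272,0.0061,-0.011],[0,0,0,0],[0,0,0,0],[0,0,0,0]]]
```

Call:
play_rows([
  [[-0.005, -0.027, 0.006, -0.011], [-0.005, -0.027, 0.006, -0.011], [-0.005, -0.027, 0.006, -0.011], [-0.005, -0.027, 0.007, -0.012], [-0.004, -0.027, 0.006, -0.011]],
])

```text
time: 26.88
ee_pos: [0.5617, 0.2965, 0.1352]
tcp_rot: [-179.9, 1.4, -93.7]
wrist_force: [-0.1, 1.2, 1.1]
opening: 0.0499
grasp_force: 0.0
```

Call:
play_rows([
  [[-0.003, -0.027, 0.006, -0.011], [-0.004, -0.027, 0.006, -0.011], [0, 0, 0, 0], [0, 0, 0, 0], [0, 0, 0, 0]],
])

```text
time: 27.3
ee_pos: [0.6145, 0.3005, 0.1239]
tcp_rot: [-180.0, 1.4, -92.5]
wrist_force: [-0.1, 1.1, 0.1]
opening: 0.0503
grasp_force: 0.0
```

```bash
python3 - <<'E'
from reds import *
st()
find((.4263,.3036),1.45,"green",.018)
go((.6167,.3015,.06),(.6167,.3015,.036))
cv2.imwrite("pics/g4.png",np.hstack([cv2.resize(T["img"][150:310,75:235],(400,400)),cv2.resize(S["img"][120:240,130:270],(400,400))]))
E
```

```text
t27.4 tcp [0.6144 0.3007 0.1251] rot [-179.86    1.43  -92.48] q [ 26.  22.  19.  86.   1. -62.] F [0.9 0.8 0.4] op 0.0501 gf 0.0
green ['S'] [0.4246 0.2974 1.3701] yaw 78.5 err 44 of 189.0
shift [ 0.0007 -0.0021  0.0651] n>=2
shift [0.0006 0.0001 0.024 ] n>=1
```

View pics/g4.png

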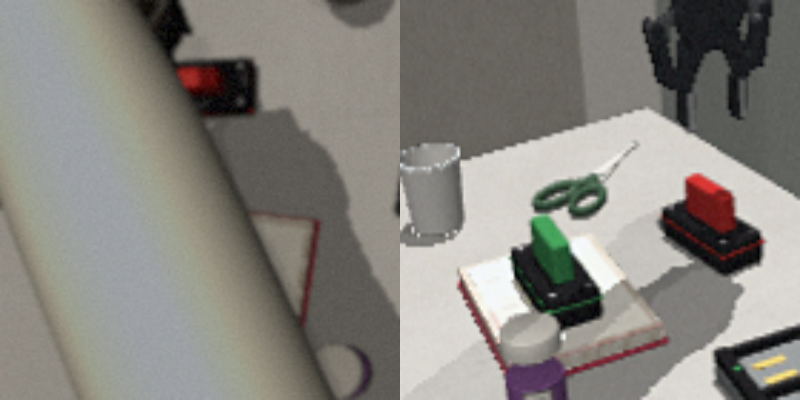

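Call:
play_rows([
  [[0.0005, -0.001, 0.022, 0], [0, -0.001, 0.022, 0], [0.0005, 0, 0.022, 0], [0, 0, 0.012, 0], [0, 0, 0.008, 0]],
])

```text
time: 27.82
ee_pos: [0.6161, 0.3015, 0.0373]
tcp_rot: [-180.0, 1.4, -92.5]
wrist_force: [0.5, -0.2, 0.5]
opening: 0.05
grasp_force: 0.0
```

Call:
play_rows([
  [[0, 0, 0, 0], [0, 0, 0, 0], [0, 0, 0, 0], [0, 0, 0, 0], [0, 0, 0, 0]],
], gripper=0, squeeze=30)

```text
time: 28.23
ee_pos: [0.6178, 0.3018, 0.0396]
tcp_rot: [-179.8, 1.5, -92.5]
wrist_force: [-0.5, -1.6, 4.7]
opening: 0.0194
grasp_force: 34.1
```

Call:
play_rows([
  [[0, 0, -0.005, 0], [0, 0, -0.01, 0], [0, 0, -0.01, 0], [0, 0, 0, 0], [0, 0, 0, 0]],
])

```text
time: 28.65
ee_pos: [0.6178, 0.3012, 0.0645]
tcp_rot: [-179.8, 1.5, -92.5]
wrist_force: [0.4, -0.5, -3.3]
opening: 0.0194
grasp_force: 33.4
```

```bash
python3 - <<'E'
from reds import *
st()
a=chw(-45,68,150); plan((.6167,.3015,.16,267.5),(*a,np.degrees(CH[2])+180),v=.03,w=.08)
cv2.imwrite("pics/r0.png",cv2.resize(S["img"][130:210,190:290],(600,480),interpolation=cv2.INTER_CUBIC))
E
```

```text
t28.8 tcp [0.6171 0.3009 0.063 ] rot [-179.9     1.41  -92.5 ] q [ 26.  23.  13.  79.   1. -62.] F [-0.1  0.7 -3.2] op 0.0192 gf 33.4
[[[-0.001,0,-0.024,-0],[0,0,-0.024,-0],[-0.001,0,-0.025,-0],[-0.0009,0.0002,-0.0239,-0],[0.01,0.004,0,0.076]]]
[[[0.011,0.003,0,0.077],[0.011,0.003,0.001,0.076],[0.011,0.002,0,0.077],[0.011,0,0,0.076],[0.012,0,0,0.077]]]
[[[0.011,-0.001,0,0.076],[0.011,-0.001,0.001,0.077],[0.011,-0.003,0,0.076],[0.011,-0.003,0,0.077],[0.01,-0.004,0,0.076]]]
[[[0.01,-0.006,0,0.077],[0.01,-0.005,0,0.076],[0.009,-0.007,0.001,0.077],[0.009,-0.007,0,0.076],[0.008,-0.008,0,0.077]]]
[[[0.007,-0.008,0,0.076],[0.007,-0.009,0,0.076],[0.006,-0.009,0.001,0.077],[0.005,-0.01,0,0.076],[0.005,-0.011,0,0.077]]]
[[[0.0037,-0.0102,0.0002,0.076],[0,0,0,0],[0,0,0,0],[0,0,0,0],[0,0,0,0]]]
```

View pics/r0.png

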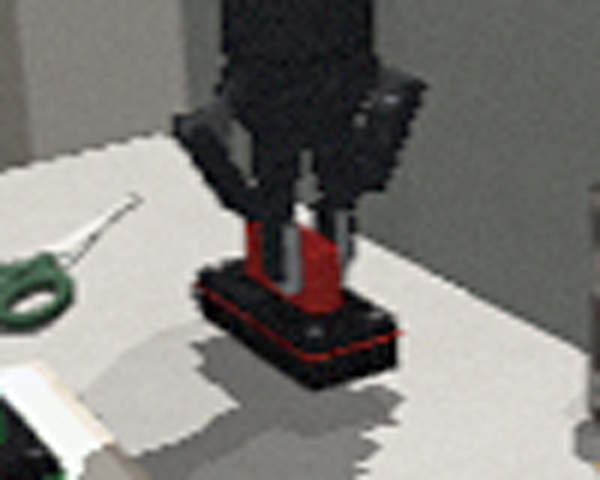

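Call:
play_rows([
  [[-0.001, 0, -0.024, 0], [0, 0, -0.024, 0], [-0.001, 0, -0.025, 0], [-0.001, 0, -0.024, 0], [0.01, 0.004, 0, 0.076]],
])

```text
time: 29.17
ee_pos: [0.6141, 0.2936, 0.165]
tcp_rot: [-179.7, 1.6, -96.7]
wrist_force: [0.9, -0.1, -2.7]
opening: 0.0193
grasp_force: 33.3
```

Call:
play_rows([
  [[0.011, 0.003, 0, 0.077], [0.011, 0.003, 0.001, 0.076], [0.011, 0.002, 0, 0.077], [0.011, 0, 0, 0.076], [0.012, 0, 0, 0.077]],
])

```text
time: 29.58
ee_pos: [0.5891, 0.2393, 0.1569]
tcp_rot: [179.4, 1.3, -119.0]
wrist_force: [-0.7, 0.2, -3.7]
opening: 0.0195
grasp_force: 33.3
```

Call:
play_rows([
  [[0.011, -0.001, 0, 0.076], [0.011, -0.001, 0.001, 0.077], [0.011, -0.003, 0, 0.076], [0.011, -0.003, 0, 0.077], [0.01, -0.004, 0, 0.076]],
])

```text
time: 30.0
ee_pos: [0.5655, 0.1888, 0.1547]
tcp_rot: [179.0, 1.0, -140.9]
wrist_force: [0.2, 0.2, -2.8]
opening: 0.0194
grasp_force: 33.3
```

Call:
play_rows([
  [[0.01, -0.006, 0, 0.077], [0.01, -0.005, 0, 0.076], [0.009, -0.007, 0.001, 0.077], [0.009, -0.007, 0, 0.076], [0.008, -0.008, 0, 0.077]],
])

```text
time: 30.42
ee_pos: [0.5425, 0.1368, 0.1524]
tcp_rot: [178.7, 0.5, -162.9]
wrist_force: [0.3, -0.7, -3.3]
opening: 0.0189
grasp_force: 33.3
```

Call:
play_rows([
  [[0.007, -0.008, 0, 0.076], [0.007, -0.009, 0, 0.076], [0.006, -0.009, 0.001, 0.077], [0.005, -0.01, 0, 0.076], [0.005, -0.011, 0, 0.077]],
])

```text
time: 30.83
ee_pos: [0.5197, 0.0858, 0.1501]
tcp_rot: [178.6, 0.0, 175.3]
wrist_force: [0.0, -0.3, -3.5]
opening: 0.0193
grasp_force: 33.3
```

Call:
play_rows([
  [[0.004, -0.01, 0, 0.076], [0, 0, 0, 0], [0, 0, 0, 0], [0, 0, 0, 0], [0, 0, 0, 0]],
])

```text
time: 31.25
ee_pos: [0.5155, 0.077, 0.1502]
tcp_rot: [178.6, -0.1, 171.2]
wrist_force: [0.5, 0.1, -2.9]
opening: 0.019
grasp_force: 33.3
```

```bash
python3 - <<'E'
from reds import *
st();ch();go(chw(-38,67.5,75),chw(-38,67.5,66))
o=bot.get_obs()["ee_pos"]
find(R.from_euler("z",CH[2]).apply([.018,0,0])[:2]+o[:2],CH[2],"red",o[2]-.0385)
E
```

```text
t31.4 tcp [0.5155 0.077  0.1503] rot [ 1.7858e+02 -6.0000e-02  1.7121e+02] q [ 8. -0. -4. 86.  1. 17.] F [-0.   0.6 -2.8] op 0.0193 gf 33.3
tcp in charger [-45.   68.7 150.3] F [-0.   0.6 -2.8]
shift [-0.0071 -0.0031  0.0752] n>=3
shift [-0.     -0.0002  0.009 ] n>=1
```

Call:
play_rows([
  [[-0.003, -0.001, 0.02, 0], [-0.002, -0.001, 0.02, 0], [-0.002, -0.001, 0.02, 0], [0, 0, 0.015, 0], [0, 0, 0, 0]],
])

```text
time: 31.77
ee_pos: [0.5204, 0.0744, 0.0719]
tcp_rot: [178.7, -0.3, 171.2]
wrist_force: [-0.7, -0.5, -3.8]
opening: 0.0194
grasp_force: 33.2
```

Call:
play_rows([
  [[0, 0, 0.003, 0], [0, 0, 0.003, 0], [0, 0, 0.002, 0], [0, 0, 0, 0], [0, 0, 0, 0]],
])

```text
time: 32.18
ee_pos: [0.5224, 0.0746, 0.068]
tcp_rot: [178.6, 0.0, 171.1]
wrist_force: [0.3, 0.1, -3.6]
opening: 0.0193
grasp_force: 33.3
```

Call:
play_rows([
  [[0, 0, 0.001, 0], [0, 0, 0.001, 0], [0, 0, 0, 0], [0, 0, 0, 0], [0, 0, 0, 0]],
])

```text
time: 32.6
ee_pos: [0.5226, 0.0747, 0.0662]
tcp_rot: [178.6, 0.0, 171.1]
wrist_force: [0.4, -0.4, 6.0]
opening: 0.0195
grasp_force: 34.5
```

```bash
python3 - <<'E'
from h import *
st();ch();print(bot.get_obs()["torque"].round(2))
E
```

```text
t32.6 tcp [0.5226 0.0747 0.0662] rot [1.7856e+02 4.0000e-02 1.7113e+02] q [  7.   2. -12.  76.   1.  16.] F [ 0.4 -0.4  6. ] op 0.0195 gf 34.5
tcp in charger [-37.7  67.5  66.2] F [ 0.4 -0.4  6. ]
[-0.07  0.19 -0.07]
```

Call:
play_rows([
  [[0, 0, 0.001, 0], [0, 0, 0, 0], [0, 0, 0, 0], [0, 0, 0, 0], [0, 0, 0, 0]],
])

```text
time: 33.02
ee_pos: [0.5232, 0.0748, 0.0658]
tcp_rot: [178.5, 0.1, 171.1]
wrist_force: [2.0, 0.3, 8.8]
opening: 0.0192
grasp_force: 35.0
```

Call:
play_rows([
  [[0, 0, 0.001, 0], [0, 0, 0, 0], [0, 0, 0, 0], [0, 0, 0, 0], [0, 0, 0, 0]],
])

```text
time: 33.43
ee_pos: [0.5238, 0.0748, 0.0653]
tcp_rot: [178.5, 0.2, 171.1]
wrist_force: [1.5, 0.8, 11.0]
opening: 0.0196
grasp_force: 35.5
```

Call:
play_rows([
  [[0, 0, 0.001, 0], [0, 0, 0, 0], [0, 0, 0, 0], [0, 0, 0, 0], [0, 0, 0, 0]],
])

```text
time: 33.85
ee_pos: [0.5243, 0.0749, 0.0648]
tcp_rot: [178.5, 0.3, 171.1]
wrist_force: [3.5, 0.7, 13.7]
opening: 0.0196
grasp_force: 36.0
```

```bash
python3 - <<'E'
from h import *
st();ch();print(bot.get_obs()["torque"].round(2))
E
```

```text
t33.9 tcp [0.5243 0.0749 0.0648] rot [178.5    0.28 171.13] q [  7.   2. -12.  76.   1.  16.] F [ 3.5  0.7 13.7] op 0.0196 gf 36.0
tcp in charger [-36.   68.   64.8] F [ 3.5  0.7 13.7]
[-0.15 -0.39 -0.01]
```

Call:
play_rows([
  [[0, 0, 0, 0], [0, 0, 0, 0], [0, 0, 0, 0], [0, 0, 0, 0], [0, 0, 0, 0]],
], squeeze=20)

```text
time: 34.27
ee_pos: [0.5243, 0.0749, 0.0648]
tcp_rot: [178.5, 0.3, 171.1]
wrist_force: [2.8, -0.5, 12.5]
opening: 0.0192
grasp_force: 36.0
```

Call:
play_rows([
  [[0, 0, 0.001, 0], [0, 0, 0, 0], [0, 0, 0, 0], [0, 0, 0, 0], [0, 0, 0, 0]],
])

```text
time: 34.68
ee_pos: [0.5249, 0.0749, 0.0643]
tcp_rot: [178.5, 0.4, 171.1]
wrist_force: [5.3, -0.7, 15.6]
opening: 0.0195
grasp_force: 36.4
```

```bash
python3 - <<'E'
from h import *
st();ch();print(bot.get_obs()["torque"].round(2))
S=cam("scene")
cv2.imwrite("pics/r0t.png",cv2.resize(S["img"][180:260,215:315],(700,560),interpolation=cv2.INTER_CUBIC))
E
```

```text
t34.7 tcp [0.5249 0.0749 0.0643] rot [178.49   0.36 171.12] q [  7.   2. -12.  76.   1.  16.] F [ 5.3 -0.7 15.6] op 0.0195 gf 36.4
tcp in charger [-35.4  68.1  64.3] F [ 5.3 -0.7 15.6]
[-0.21 -0.71  0.03]
```

View pics/r0t.png

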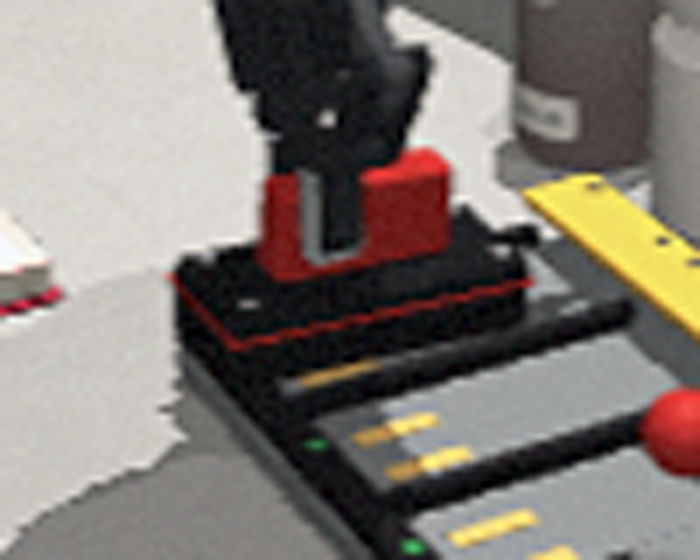

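Call:
play_rows([
  [[0, 0, 0, 0], [0, 0, 0, 0], [0, 0, 0, 0], [0, 0, 0, 0], [0, 0, 0, 0]],
], gripper=0.015, squeeze=20)

```text
time: 35.15
ee_pos: [0.5249, 0.0749, 0.0643]
tcp_rot: [178.5, 0.4, 171.1]
wrist_force: [4.6, -0.4, 14.5]
opening: 0.0195
grasp_force: 36.4
```

```bash
python3 - <<'E'
from h import *
st();ch();print(bot.get_obs()["torque"].round(2))
E
```

```text
t35.1 tcp [0.5249 0.0749 0.0643] rot [178.49   0.36 171.13] q [  7.   2. -12.  76.   1.  16.] F [ 4.6 -0.4 14.5] op 0.0195 gf 36.4
tcp in charger [-35.4  68.1  64.3] F [ 4.6 -0.4 14.5]
[-0.19 -0.68  0.02]
```

Call:
play_rows([
  [[0, 0, -0.002, 0], [0, 0, 0, 0], [0, 0, 0, 0], [0, 0, 0, 0], [0, 0, 0, 0]],
])

```text
time: 35.57
ee_pos: [0.5232, 0.0747, 0.0645]
tcp_rot: [178.5, 0.1, 171.1]
wrist_force: [3.4, 0.5, 9.0]
opening: 0.0196
grasp_force: 35.5
```

Call:
play_rows([
  [[0, 0, 0, 0], [0, 0, 0, 0], [0, 0, 0, 0], [0, 0, 0, 0], [0, 0, 0, 0]],
], gripper=0.028)

```text
time: 35.98
ee_pos: [0.5218, 0.0746, 0.0629]
tcp_rot: [178.6, -0.1, 171.1]
wrist_force: [0.3, 0.1, 0.8]
opening: 0.0281
grasp_force: 0.0
```

```bash
python3 - <<'E'
from h import *
st();ch();print(bot.get_obs()["torque"].round(2))
E
```

```text
t36.0 tcp [0.5218 0.0746 0.0629] rot [ 1.7860e+02 -1.0000e-01  1.7113e+02] q [  7.   2. -12.  76.   1.  16.] F [0.3 0.1 0.8] op 0.0281 gf 0.0
tcp in charger [-38.5  67.4  62.9] F [0.3 0.1 0.8]
[-0.   -0.01 -0.01]
```

Call:
play_rows([
  [[0, 0, 0, 0], [0, 0, 0, 0], [0, 0, 0, 0], [0, 0, 0, 0], [0, 0, 0, 0]],
], gripper=0, squeeze=20)

```text
time: 36.4
ee_pos: [0.522, 0.0746, 0.0632]
tcp_rot: [178.6, -0.1, 171.1]
wrist_force: [1.3, 0.5, 0.2]
opening: 0.0197
grasp_force: 23.3
```

Call:
play_rows([
  [[0, 0, -0.002, 0], [0, 0, -0.001, 0], [0, 0, 0, 0], [0, 0, 0, 0], [0, 0, 0, 0]],
])

```text
time: 36.82
ee_pos: [0.5221, 0.0746, 0.0663]
tcp_rot: [178.6, -0.1, 171.1]
wrist_force: [0.2, -0.5, -2.7]
opening: 0.0197
grasp_force: 23.0
```

```bash
python3 - <<'E'
from h import *
st();ch();print(bot.get_obs()["torque"].round(2))
S=cam("scene"); im=S["img"][180:260,215:315]
h=cv2.cvtColor(im,cv2.COLOR_BGR2HSV); m=((h[...,0]<10)|(h[...,0]>170))&(h[...,1]>120)
# stripe pixels (below rib)
ys,xs=np.where(m); 
for x in range(24,80,4): print(x,ys[xs==x].max() if (xs==x).any() else None,end="; ")
E
```

```text
t36.8 tcp [0.5221 0.0746 0.0663] rot [ 1.7859e+02 -6.0000e-02  1.7113e+02] q [  7.   2. -12.  76.   1.  16.] F [ 0.2 -0.5 -2.7] op 0.0197 gf 23.0
tcp in charger [-38.2  67.4  66.3] F [ 0.2 -0.5 -2.7]
[-0.02  0.03 -0.07]
24 38; 28 44; 32 48; 36 53; 40 47; 44 46; 48 45; 52 45; 56 44; 60 43; 64 42; 68 42; 72 41; 76 None;
```

```bash
cat >> h.py <<'E'
def slope(S,x0,y0,z0,th,h=.027):
    # image slope of stripe line on right side of pack; origin at charger (x0,y0) mm, nose-down th deg
    t=np.radians(th); P=[chw(x0+x*np.cos(t)+h*1000*np.sin(t),y0-27,z0-x*np.sin(t)+h*1000*np.cos(t)) for x in(-50,50)]
    q=proj(S,P); return (q[1,1]-q[0,1])/(q[1,0]-q[0,0])
def stripe(S,x0,x1,y0,y1):
    im=S["img"]; h=cv2.cvtColor(im,cv2.COLOR_BGR2HSV); m=((h[...,0]<10)|(h[...,0]>170))&(h[...,1]>110)
    X=[x for x in range(x0,x1) if m[y0:y1,x].any()]; Y=[y0+np.where(m[y0:y1,x])[0].max() for x in X]
    k=np.polyfit(X,Y,1); r=np.abs(np.polyval(k,X)-Y)<1.2; return np.polyfit(np.array(X)[r],np.array(Y)[r],1)[0],r.sum(),len(X)
E
python3 - <<'E'
from h import *
S=cam("scene")
print([(th,round(slope(S,-20,68,30,th),3)) for th in (0,2,4,6,8)]); print(stripe(S,252,290,215,240))
E
```

```text
[(0, np.float64(-0.278)), (2, np.float64(-0.244)), (4, np.float64(-0.209)), (6, np.float64(-0.174)), (8, np.float64(-0.139))]
(np.float64(-0.19140531481924844), np.int64(37), 38)
```

Call:
play_rows([
  [[-0.004, 0, 0, 0], [-0.004, 0, 0, 0], [-0.004, 0, 0, 0], [0, 0, 0, 0], [0, 0, 0, 0]],
])

```text
time: 37.33
ee_pos: [0.5342, 0.0726, 0.0662]
tcp_rot: [178.6, -0.1, 171.1]
wrist_force: [0.7, 0.2, -2.8]
opening: 0.0197
grasp_force: 23.0
```

Call:
play_rows([
  [[-0.004, 0, 0, 0], [-0.004, 0, 0, 0], [0, 0, 0, 0], [0, 0, 0, 0], [0, 0, 0, 0]],
])

```text
time: 37.75
ee_pos: [0.5418, 0.0715, 0.0663]
tcp_rot: [178.6, -0.1, 171.1]
wrist_force: [-0.5, 0.3, -3.9]
opening: 0.0197
grasp_force: 23.0
```

```bash
python3 - <<'E'
from h import *
st();ch();print(bot.get_obs()["torque"].round(2))
S=cam("scene")
print([(th,round(slope(S,0,68,27,th),3)) for th in (0,2,4,6,8)]); print(stripe(S,260,298,212,240))
E
```

```text
t37.8 tcp [0.5418 0.0715 0.0663] rot [ 1.7859e+02 -6.0000e-02  1.7113e+02] q [ 7.  4. -9. 76.  1. 16.] F [-0.5  0.3 -3.9] op 0.0197 gf 23.0
tcp in charger [-18.2  67.4  66.3] F [-0.5  0.3 -3.9]
[-0.01  0.06  0.01]
[(0, np.float64(-0.28)), (2, np.float64(-0.245)), (4, np.float64(-0.21)), (6, np.float64(-0.175)), (8, np.float64(-0.14))]
(np.float64(-0.18411416496606056), np.int64(35), 37)
```

Call:
play_rows([
  [[0, 0, 0.002, 0], [0, 0, 0.002, 0], [0, 0, 0.002, 0], [0, 0, 0, 0], [0, 0, 0, 0]],
])

```text
time: 38.22
ee_pos: [0.5421, 0.0718, 0.0615]
tcp_rot: [178.6, 0.0, 171.1]
wrist_force: [-4.9, 0.6, 5.5]
opening: 0.0194
grasp_force: 24.4
```

Call:
play_rows([
  [[0, 0, 0.002, 0], [0, 0, 0.001, 0], [0, 0, 0, 0], [0, 0, 0, 0], [0, 0, 0, 0]],
])

```text
time: 38.63
ee_pos: [0.5419, 0.0718, 0.0574]
tcp_rot: [178.6, -0.0, 171.1]
wrist_force: [-1.4, 1.1, 2.0]
opening: 0.0197
grasp_force: 23.7
```

Call:
play_rows([
  [[0, 0, 0.001, 0], [0, 0, 0.001, 0], [0, 0, 0.001, 0], [0, 0, 0, 0], [0, 0, 0, 0]],
])

```text
time: 39.05
ee_pos: [0.5419, 0.0717, 0.0542]
tcp_rot: [178.6, -0.1, 171.1]
wrist_force: [-1.8, 0.3, -0.1]
opening: 0.0196
grasp_force: 23.5
```

Call:
play_rows([
  [[0, 0, 0, 0], [0, 0, 0, 0], [0, 0, 0, 0], [0, 0, 0, 0], [0, 0, 0, 0]],
], gripper=0.045)

```text
time: 39.47
ee_pos: [0.542, 0.0717, 0.0544]
tcp_rot: [178.6, -0.0, 171.1]
wrist_force: [-0.7, -0.7, -0.7]
opening: 0.0451
grasp_force: 0.0
```

Call:
play_rows([
  [[0, 0, -0.01, 0], [0, 0, -0.025, 0], [0, 0, -0.03, 0], [0, 0, -0.02, 0], [0, 0, 0, 0]],
])

```text
time: 39.88
ee_pos: [0.5435, 0.0698, 0.145]
tcp_rot: [178.5, 0.3, 171.1]
wrist_force: [0.4, -0.4, 1.5]
opening: 0.0447
grasp_force: 0.0
```

```bash
python3 - <<'E'
from reds import *
st();ch()
for z in (15,):
  print([(th,round(slope(S,0,68,z,th),3)) for th in (0,2,4)]); print(stripe(S,260,298,214,245))
find(chw(0,68)[:2],CH[2],"red",.015); find((.627,-.322),1.93); find((.465,-.3145),1.53)
print("expect",chw(0,68)[:2])
E
```

```text
t40.0 tcp [0.5422 0.0697 0.1407] rot [1.7855e+02 8.0000e-02 1.7112e+02] q [ 7.  3. -2. 85.  1. 15.] F [-0.4 -0.2 -1.3] op 0.0449 gf 0.0
tcp in charger [-17.5  65.7 140.7] F [-0.4 -0.2 -1.3]
[(0, np.float64(-0.285)), (2, np.float64(-0.25)), (4, np.float64(-0.216))]
(np.float64(-0.2930748644839216), np.int64(36), 38)
red ['S'] [0.559  0.0659 0.0854] yaw 4.9 err 59 of 379.0
red ['T', 'S'] [ 0.6269 -0.321   1.9458] yaw 111.5 err 180 of 1018.0
red ['T'] [ 0.6284 -0.323   1.9378] yaw 111.0 err 72 of 269.0
red ['S'] [ 0.6246 -0.3224  1.9509] yaw 111.8 err 92 of 749.0
red ['T', 'S'] [ 0.4646 -0.3126  1.5114] yaw 86.6 err 192 of 1137.0
red ['T'] [ 0.4663 -0.3163  1.5656] yaw 89.7 err 52 of 290.0
red ['S'] [ 0.4633 -0.3133  1.433 ] yaw 82.1 err 107 of 847.0
expect [0.55991712 0.06928216]
```

```bash
python3 - <<'E'
from h import *
plan((.4649,-.333,.13,268),v=.033,w=.09)
E
```

```text
[[[0.001,-0.022,0,-0.089],[0.002,-0.021,0,-0.089],[0.005,-0.021,0,-0.089],[0.006,-0.021,0,-0.089],[0.009,-0.02,0,-0.089]]]
[[[0.01,-0.019,0,-0.089],[0.011,-0.018,0,-0.089],[0.013,-0.017,0,-0.089],[0.015,-0.016,0,-0.089],[0.016,-0.014,0,-0.089]]]
[[[0.017,-0.013,0,-0.089],[0.019,-0.012,0,-0.089],[0.019,-0.01,0,-0.089],[0.02,-0.008,0,-0.089],[0.021,-0.006,0,-0.089]]]
[[[0.021,-0.004,0,-0.089],[0.021,-0.003,0,-0.089],[0.022,0,0,-0.089],[0.0213,0.0014,0.0003,-0.089],[0,0,0,0]]]
```

Call:
play_rows([
  [[0.001, -0.022, 0, -0.089], [0.002, -0.021, 0, -0.089], [0.005, -0.021, 0, -0.089], [0.006, -0.021, 0, -0.089], [0.009, -0.02, 0, -0.089]],
])

```text
time: 40.4
ee_pos: [0.5201, -0.0376, 0.1355]
tcp_rot: [178.7, 0.5, -163.1]
wrist_force: [0.4, 0.1, -0.3]
opening: 0.0452
grasp_force: 0.0
```

Call:
play_rows([
  [[0.01, -0.019, 0, -0.089], [0.011, -0.018, 0, -0.089], [0.013, -0.017, 0, -0.089], [0.015, -0.016, 0, -0.089], [0.016, -0.014, 0, -0.089]],
])

```text
time: 40.82
ee_pos: [0.4998, -0.1428, 0.1329]
tcp_rot: [179.0, 1.0, -137.6]
wrist_force: [0.0, -0.2, 0.3]
opening: 0.0448
grasp_force: 0.0
```

Call:
play_rows([
  [[0.017, -0.013, 0, -0.089], [0.019, -0.012, 0, -0.089], [0.019, -0.01, 0, -0.089], [0.02, -0.008, 0, -0.089], [0.021, -0.006, 0, -0.089]],
])

```text
time: 41.23
ee_pos: [0.4798, -0.2495, 0.1301]
tcp_rot: [179.5, 1.4, -112.1]
wrist_force: [0.3, -0.0, -0.1]
opening: 0.0453
grasp_force: 0.0
```

Call:
play_rows([
  [[0.021, -0.004, 0, -0.089], [0.021, -0.003, 0, -0.089], [0.022, 0, 0, -0.089], [0.021, 0.001, 0, -0.089], [0, 0, 0, 0]],
])

```text
time: 41.65
ee_pos: [0.4635, -0.3353, 0.1276]
tcp_rot: [-180.0, 1.4, -91.8]
wrist_force: [0.2, 0.5, -0.8]
opening: 0.0448
grasp_force: 0.0
```

```bash
python3 - <<'E'
from reds import *
st()
find((.465,-.3145),1.53); find((.627,-.322),1.93); find((.4263,.3036),1.45,"green",.018); find(chw(0,68)[:2],CH[2],"red",.015)
go((.4649,-.333,.065),(.4649,-.333,.038))
E
```

```text
t41.8 tcp [ 0.4641 -0.3329  0.128 ] rot [-179.98    1.49  -92.14] q [ -36.    8.    2.   85.    1. -124.] F [ 0.5  0.4 -0.3] op 0.0449 gf 0.0
red ['T', 'S'] [ 0.4647 -0.3137  1.4839] yaw 85.0 err 200 of 1131.0
red ['T'] [ 0.466  -0.3136  1.5564] yaw 89.2 err 56 of 284.0
red ['S'] [ 0.4635 -0.3126  1.433 ] yaw 82.1 err 107 of 847.0
red ['T', 'S'] [ 0.6265 -0.3206  1.9149] yaw 109.7 err 179 of 1024.0
red ['T'] [ 0.6278 -0.3204  1.9378] yaw 111.0 err 66 of 277.0
red ['S'] [ 0.6249 -0.3222  1.9671] yaw 112.7 err 91 of 747.0
green ['T', 'S'] [0.4253 0.2997 1.4129] yaw 81.0 err 108 of 471.0
green ['T'] [0.4258 0.302  1.4371] yaw 82.3 err 56 of 283.0
green ['S'] [0.424  0.2967 1.3646] yaw 78.2 err 40 of 188.0
red ['T', 'S'] [ 0.5612  0.0701 -0.1302] yaw -7.5 err 121 of 668.0
red ['T'] [ 0.562   0.0699 -0.1532] yaw -8.8 err 38 of 289.0
red ['S'] [0.559  0.0659 0.0854] yaw 4.9 err 59 of 379.0
shift [ 0.0017 -0.0008  0.063 ] n>=2
shift [0.0007 0.     0.027 ] n>=1
```

Call:
play_rows([
  [[0.001, 0, 0.022, 0], [0.0005, -0.001, 0.022, 0], [0.0005, 0, 0.022, 0], [0, 0, 0.016, 0], [0, 0, 0.008, 0]],
])

```text
time: 42.17
ee_pos: [0.465, -0.3307, 0.0364]
tcp_rot: [179.9, 1.5, -92.0]
wrist_force: [-0.2, 1.4, -0.5]
opening: 0.0454
grasp_force: 0.0
```

Call:
play_rows([
  [[0, 0, 0, 0], [0, 0, 0, 0], [0, 0, 0, 0], [0, 0, 0, 0], [0, 0, 0, 0]],
], gripper=0, squeeze=30)

```text
time: 42.58
ee_pos: [0.4663, -0.3329, 0.0401]
tcp_rot: [-179.8, 1.4, -92.0]
wrist_force: [-0.6, -0.6, -1.5]
opening: 0.0194
grasp_force: 33.8
```

Call:
play_rows([
  [[0, 0, -0.005, 0], [0, 0, -0.02, 0], [0, 0, -0.03, 0], [0, 0, -0.03, 0], [0, 0, -0.03, 0]],
])

```text
time: 43.0
ee_pos: [0.4653, -0.3354, 0.156]
tcp_rot: [-179.9, 1.4, -92.0]
wrist_force: [0.3, -0.6, -1.9]
opening: 0.0195
grasp_force: 33.8
```

```bash
python3 - <<'E'
from h import *
st()
plan((*chw(-38,-.5,150),np.degrees(CH[2])+180),v=.03,w=.08)
E
```

```text
t43.0 tcp [ 0.4653 -0.3354  0.156 ] rot [-179.87    1.4   -91.99] q [ -36.    8.    5.   88.    1. -124.] F [ 0.3 -0.6 -1.9] op 0.0195 gf 33.8
[[[-0.016,-0.002,0.001,0.077],[-0.015,0,0,0.077],[-0.016,0.001,0.001,0.077],[-0.016,0.002,0.001,0.076],[-0.015,0.003,0,0.077]]]
[[[-0.015,0.005,0.001,0.077],[-0.015,0.005,0.001,0.077],[-0.014,0.007,0,0.077],[-0.014,0.008,0.001,0.077],[-0.013,0.008,0.001,0.077]]]
[[[-0.012,0.01,0,0.077],[-0.012,0.011,0.001,0.076],[-0.01,0.011,0.001,0.077],[-0.01,0.013,0,0.077],[-0.009,0.013,0.001,0.077]]]
[[[-0.008,0.013,0.001,0.077],[-0.006,0.014,0,0.077],[-0.006,0.015,0.001,0.077],[-0.004,0.015,0.001,0.077],[-0.004,0.016,0,0.076]]]
[[[-0.002,0.015,0.001,0.077],[-0.0007,0.0158,0.0006,0.077],[0,0,0,0],[0,0,0,0],[0,0,0,0]]]
```

Call:
play_rows([
  [[-0.016, -0.002, -0.005, 0.077], [-0.015, 0, -0.005, 0.077], [-0.016, 0.001, -0.005, 0.077], [-0.016, 0.002, -0.005, 0.076], [-0.015, 0.003, -0.005, 0.077]],
])

```text
time: 43.42
ee_pos: [0.4762, -0.2576, 0.1821]
tcp_rot: [179.6, 1.3, -114.2]
wrist_force: [-0.5, -0.3, -1.2]
opening: 0.0195
grasp_force: 33.6
```

Call:
play_rows([
  [[-0.015, 0.005, 0, 0.077], [-0.015, 0.005, 0, 0.077], [-0.014, 0.007, 0, 0.077], [-0.014, 0.008, 0, 0.077], [-0.013, 0.008, 0, 0.077]],
])

```text
time: 43.83
ee_pos: [0.4869, -0.1796, 0.1839]
tcp_rot: [179.1, 1.1, -136.3]
wrist_force: [-0.8, 0.7, -2.7]
opening: 0.0193
grasp_force: 33.6
```

Call:
play_rows([
  [[-0.012, 0.01, 0, 0.077], [-0.012, 0.011, 0, 0.076], [-0.01, 0.011, 0, 0.077], [-0.01, 0.013, 0, 0.077], [-0.009, 0.013, 0, 0.077]],
])

```text
time: 44.25
ee_pos: [0.497, -0.1013, 0.1858]
tcp_rot: [178.8, 0.7, -158.3]
wrist_force: [0.5, 0.1, -1.7]
opening: 0.0193
grasp_force: 33.6
```

Call:
play_rows([
  [[-0.008, 0.013, 0, 0.077], [-0.006, 0.014, 0, 0.077], [-0.006, 0.015, 0, 0.077], [-0.004, 0.015, 0, 0.077], [-0.004, 0.016, 0, 0.076]],
])

```text
time: 44.67
ee_pos: [0.5079, -0.0236, 0.1877]
tcp_rot: [178.6, 0.2, 179.7]
wrist_force: [0.2, -0.6, -2.0]
opening: 0.0196
grasp_force: 33.6
```

Call:
play_rows([
  [[-0.002, 0.015, 0, 0.077], [-0.001, 0.016, 0, 0.077], [0, 0, 0, 0], [0, 0, 0, 0], [0, 0, 0, 0]],
])

```text
time: 45.08
ee_pos: [0.5121, 0.0063, 0.188]
tcp_rot: [178.6, -0.0, 171.2]
wrist_force: [0.9, 0.5, -2.3]
opening: 0.0194
grasp_force: 33.6
```

```bash
python3 - <<'E'
from h import *
st();ch();go(chw(-38,-.5,78),chw(-38,-.5,68))
S=cam("scene")
for a,ce,l in blobs(mask(S["img"],"red"),40):print(a,ce)
E
```

```text
t45.1 tcp [0.5121 0.0063 0.188 ] rot [ 1.7859e+02 -3.0000e-02  1.7124e+02] q [-0. -1. -1. 90.  1.  9.] F [ 0.9  0.5 -2.3] op 0.0194 gf 33.6
tcp in charger [-37.5  -1.6 188. ] F [ 0.9  0.5 -2.3]
shift [ 0.0005 -0.0016  0.11  ] n>=4
shift [-0.     -0.0002  0.01  ] n>=1
344 [281.8 173. ]
66 [280.1 189.3]
379 [272.4 211.5]
52 [276.7 225.2]
44 [205.3 226.6]
119 [312.6 241.2]
743 [423.4 283.9]
123 [419.5 302.9]
```

Call:
play_rows([
  [[0, -0.001, 0.025, 0], [0, -0.001, 0.025, 0], [0, 0, 0.025, 0], [0, 0, 0.025, 0], [0, 0, 0.01, 0]],
])

```text
time: 45.55
ee_pos: [0.5105, 0.0066, 0.0744]
tcp_rot: [178.6, -0.3, 171.1]
wrist_force: [-0.2, -0.1, -1.7]
opening: 0.0194
grasp_force: 33.5
```

Call:
play_rows([
  [[0, 0, 0.004, 0], [0, 0, 0.003, 0], [0, 0, 0.002, 0], [0, 0, 0, 0], [0, 0, 0, 0]],
])

```text
time: 45.97
ee_pos: [0.5128, 0.0075, 0.0698]
tcp_rot: [178.6, 0.0, 171.1]
wrist_force: [-0.3, 0.3, -1.7]
opening: 0.0194
grasp_force: 33.5
```

```bash
python3 - <<'E'
from h import *
st();ch()
E
```

```text
t46.0 tcp [0.5128 0.0075 0.0698] rot [1.7857e+02 4.0000e-02 1.7113e+02] q [  0.  -0. -13.  77.   1.   9.] F [-0.3  0.3 -1.7] op 0.0194 gf 33.5
tcp in charger [-37.   -0.3  69.8] F [-0.3  0.3 -1.7]
```

Down 2.5 mm to touch the sill, open a little so the nose drops, lower, and regrip.

Call:
play_rows([
  [[0.001, 0, 0.001, 0], [0, 0, 0.001, 0], [0, 0, 0.0005, 0], [0, 0, 0, 0], [0, 0, 0, 0]],
])

```text
time: 46.38
ee_pos: [0.5114, 0.0078, 0.0665]
tcp_rot: [178.6, -0.0, 171.1]
wrist_force: [-0.4, 0.3, 0.5]
opening: 0.0196
grasp_force: 33.9
```

Call:
play_rows([
  [[0, 0, 0, 0], [0, 0, 0, 0], [0, 0, 0.001, 0], [0, 0, 0.002, 0], [0, 0, 0, 0]],
], gripper=0.028)

```text
time: 46.8
ee_pos: [0.5111, 0.0078, 0.0627]
tcp_rot: [178.6, -0.1, 171.1]
wrist_force: [-1.5, -0.1, -0.2]
opening: 0.0278
grasp_force: 0.0
```

Call:
play_rows([
  [[0, 0, 0, 0], [0, 0, 0, 0], [0, 0, 0, 0], [0, 0, 0, 0], [0, 0, 0, 0]],
], gripper=0, squeeze=20)

```text
time: 47.22
ee_pos: [0.5112, 0.0079, 0.0631]
tcp_rot: [178.6, -0.1, 171.1]
wrist_force: [-0.1, 0.0, -0.6]
opening: 0.0195
grasp_force: 23.2
```

Call:
play_rows([
  [[0, 0, -0.002, 0], [0, 0, -0.001, 0], [0, 0, 0, 0], [0, 0, 0, 0], [0, 0, 0, 0]],
])

```text
time: 47.63
ee_pos: [0.5113, 0.0078, 0.0662]
tcp_rot: [178.6, -0.0, 171.1]
wrist_force: [0.2, 0.7, -2.1]
opening: 0.0194
grasp_force: 23.1
```

```bash
cat > tilt.py <<'E'
from h import *
import sys
x,y,z=map(float,sys.argv[1:4]); st();ch(); S=cam("scene")
print([(th,round(slope(S,x,y,z,th),3)) for th in (0,2,4,6,8)])
p=proj(S,[chw(x+d,y-27,z+20) for d in(-45,50)]); x0,x1=int(p[0,0]),int(p[1,0]); ym=p[:,1].mean()
print(x0,x1,stripe(S,x0,x1,int(ym-6),int(ym+16)))
E
python3 tilt.py -20 0 27
```

```text
t47.6 tcp [0.5113 0.0078 0.0662] rot [ 1.7859e+02 -5.0000e-02  1.7113e+02] q [  0.  -0. -14.  76.   1.   9.] F [ 0.2  0.7 -2.1] op 0.0194 gf 23.1
tcp in charger [-38.6  -0.3  66.2] F [ 0.2  0.7 -2.1]
[(0, np.float64(-0.301)), (2, np.float64(-0.266)), (4, np.float64(-0.232)), (6, np.float64(-0.197)), (8, np.float64(-0.162))]
266 302 (np.float64(-0.21406770255271756), np.int64(29), 36)
```

Call:
play_rows([
  [[-0.004, 0, 0, 0], [-0.004, 0, 0, 0], [-0.004, 0, 0, 0], [0, 0, 0, 0], [0, 0, 0, 0]],
])

```text
time: 48.1
ee_pos: [0.5233, 0.0059, 0.066]
tcp_rot: [178.6, -0.1, 171.1]
wrist_force: [0.0, -0.8, -1.7]
opening: 0.0194
grasp_force: 23.1
```

Call:
play_rows([
  [[-0.004, 0, 0, 0], [-0.004, 0, 0, 0], [-0.0005, 0, 0, 0], [0, 0, 0, 0], [0, 0, 0, 0]],
])

```text
time: 48.52
ee_pos: [0.5315, 0.0046, 0.0661]
tcp_rot: [178.6, -0.1, 171.1]
wrist_force: [-0.1, 0.5, -2.2]
opening: 0.0197
grasp_force: 23.1
```

Call:
play_rows([
  [[0, 0, 0.002, 0], [0, 0, 0.002, 0], [0, 0, 0.001, 0], [0, 0, 0, 0], [0, 0, 0, 0]],
])

```text
time: 48.93
ee_pos: [0.5315, 0.0047, 0.0613]
tcp_rot: [178.6, -0.0, 171.1]
wrist_force: [-1.2, -0.2, 0.5]
opening: 0.0198
grasp_force: 23.5
```

```bash
python3 tilt.py 0 0 20
```

```text
t48.9 tcp [0.5315 0.0047 0.0613] rot [ 1.7859e+02 -3.0000e-02  1.7113e+02] q [ -0.   2. -11.  76.   1.   9.] F [-1.2 -0.2  0.5] op 0.0198 gf 23.5
tcp in charger [-18.1  -0.2  61.3] F [-1.2 -0.2  0.5]
[(0, np.float64(-0.304)), (2, np.float64(-0.269)), (4, np.float64(-0.235)), (6, np.float64(-0.2)), (8, np.float64(-0.165))]
274 309 (np.float64(-0.21021276595745078), np.int64(14), 35)
```

Call:
play_rows([
  [[0, 0, 0.0015, 0], [0, 0, 0.0015, 0], [0, 0, 0.001, 0], [0, 0, 0, 0], [0, 0, 0, 0]],
])

```text
time: 49.4
ee_pos: [0.5315, 0.0048, 0.0571]
tcp_rot: [178.6, -0.1, 171.1]
wrist_force: [-1.8, 0.1, 1.0]
opening: 0.0195
grasp_force: 23.6
```

Call:
play_rows([
  [[0, 0, 0.001, 0], [0, 0, 0.001, 0], [0, 0, 0.001, 0], [0, 0, 0, 0], [0, 0, 0, 0]],
])

```text
time: 49.82
ee_pos: [0.5309, 0.0051, 0.054]
tcp_rot: [178.6, -0.1, 171.1]
wrist_force: [-5.0, 1.1, 3.9]
opening: 0.0196
grasp_force: 24.1
```

Call:
play_rows([
  [[0, 0, 0, 0], [0, 0, 0, 0], [0, 0, 0, 0], [0, 0, 0, 0], [0, 0, 0, 0]],
], gripper=0.045)

```text
time: 50.23
ee_pos: [0.5316, 0.0049, 0.0541]
tcp_rot: [178.6, -0.0, 171.1]
wrist_force: [-0.6, 0.2, 0.1]
opening: 0.0449
grasp_force: 0.0
```

Call:
play_rows([
  [[0, 0, -0.01, 0], [0, 0, -0.025, 0], [0, 0, -0.03, 0], [0, 0, -0.02, 0], [0, 0, 0, 0]],
])

```text
time: 50.65
ee_pos: [0.5332, 0.0027, 0.1448]
tcp_rot: [178.5, 0.4, 171.1]
wrist_force: [-0.2, -0.6, 0.0]
opening: 0.0453
grasp_force: 0.0
```

```bash
python3 tilt.py 0 0 15; python3 - <<'E'
from h import *
c,s=np.cos(np.radians(111)),np.sin(np.radians(111))
plan((*chw(-10,-20,150),200),(.6275-.018*c,-.3213-.018*s,.13,291),v=.033,w=.09)
E
```

```text
t50.6 tcp [0.5332 0.0027 0.1448] rot [178.53   0.36 171.12] q [-0.  1. -3. 85.  1.  8.] F [-0.2 -0.6  0. ] op 0.0453 gf 0.0
tcp in charger [-16.1  -1.9 144.8] F [-0.2 -0.6  0. ]
[(0, np.float64(-0.306)), (2, np.float64(-0.272)), (4, np.float64(-0.237)), (6, np.float64(-0.202)), (8, np.float64(-0.167))]
274 309 (np.float64(-0.2607996569836015), np.int64(18), 35)
[[[-0.001,-0.003,-0.001,-0.084],[-0.001,-0.003,-0.002,-0.084],[-0.001,-0.003,-0.001,-0.084],[0,-0.003,-0.001,-0.084],[0,-0.003,-0.002,-0.084]]]
[[[0.0003,-0.0036,-0.0011,-0.084],[0.001,-0.019,0.001,-0.088],[0.003,-0.018,0,-0.088],[0.004,-0.018,0.001,-0.089],[0.006,-0.018,0.001,-0.088]]]
[[[0.007,-0.017,0.001,-0.088],[0.009,-0.017,0,-0.088],[0.011,-0.015,0.001,-0.089],[0.011,-0.015,0.001,-0.088],[0.013,-0.014,0,-0.088]]]
[[[0.014,-0.012,0.001,-0.088],[0.015,-0.011,0.001,-0.089],[0.016,-0.01,0.001,-0.088],[0.017,-0.008,0,-0.088],[0.018,-0.006,0.001,-0.088]]]
[[[0.018,-0.006,0.001,-0.089],[0.018,-0.003,0,-0.088],[0.019,-0.002,0.001,-0.088],[0.0183,-0.0005,0.0009,-0.088],[0,0,0,0]]]
```

```bash
python3 - <<'E'
from reds import *
im=S["img"]; h=cv2.cvtColor(im,cv2.COLOR_BGR2HSV); m=((h[...,0]<10)|(h[...,0]>170))&(h[...,1]>110)
for nm,(y) in (("bay1",0),("bay0",68)):
    for th in(0,2,4,6):
        t=np.radians(th)  # nose on bed tip, tail up th
        q=proj(S,[chw(84-(84-x)*np.cos(t)+27*np.sin(t),y-27,15+(84-x)*np.sin(t)+27*np.cos(t)) for x in(-55,-30,0,30,55)]); print(nm,th,q.round(1).tolist())
    q=q[:,0].astype(int)
    print([(int(x),[int(v) for v in np.where(m[205:262,x])[0]+205]) for x in range(q[0],q[-1]+1,4)])
find(chw(0,0)[:2],CH[2],"red",.015)
E
```

```text
bay1 0 [[270.6, 241.5], [280.2, 238.5], [291.4, 235.1], [302.2, 231.8], [311.1, 229.1]]
bay1 2 [[271.0, 239.5], [280.6, 237.0], [291.7, 233.9], [302.6, 231.0], [311.4, 228.6]]
bay1 4 [[271.4, 237.6], [281.0, 235.4], [292.1, 232.8], [303.0, 230.2], [311.8, 228.2]]
bay1 6 [[271.9, 235.7], [281.5, 233.8], [292.6, 231.6], [303.4, 229.5], [312.1, 227.7]]
[(271, [205, 206, 207, 208, 209, 210, 211, 212, 213, 214, 215, 216, 217, 218, 219, 220, 227, 243, 244, 245]), (275, [205, 206, 207, 208, 209, 210, 211, 212, 213, 214, 215, 216, 217, 218, 219, 220, 221, 222, 223, 224, 225, 226, 227, 228, 229, 230, 231, 232, 243, 244]), (279, [205, 206, 207, 208, 209, 210, 211, 212, 213, 214, 215, 216, 217, 218, 219, 220, 221, 222, 223, 224, 225, 226, 227, 228, 229, 230, 231, 232, 233, 241, 242]), (283, [205, 206, 207, 208, 209, 210, 211, 212, 213, 214, 215, 216, 217, 218, 219, 220, 221, 222, 223, 224, 225, 226, 227, 228, 229, 230, 231, 232, 240, 241]), (287, [215, 216, 217, 218, 219, 220, 221, 222, 223, 224, 225, 226, 227, 228, 229, 230, 231, 239, 240]), (291, [214, 215, 216, 217, 218, 219, 220, 221, 222, 
[... 1272 characters left out ...]
206, 207, 208, 209, 210, 211, 212, 213, 214, 215, 216, 217, 218, 219, 220, 221, 222, 223, 224, 225, 226, 227, 228, 229, 230, 231, 232, 233, 234, 242]), (282, [205, 206, 207, 208, 209, 210, 211, 212, 213, 214, 215, 216, 217, 218, 219, 220, 221, 222, 223, 224, 225, 226, 227, 228, 229, 230, 231, 232, 240, 241]), (286, [211, 212, 213, 214, 215, 216, 217, 218, 219, 220, 221, 222, 223, 224, 225, 226, 227, 228, 229, 230, 231, 239, 240]), (290, [214, 215, 216, 217, 218, 219, 220, 221, 222, 223, 224, 225, 226, 227, 228, 229, 230, 238, 239]), (294, [213, 214, 215, 216, 217, 218, 219, 220, 221, 222, 223, 224, 225, 226, 227, 228, 229, 237])]
red ['S'] [ 0.5531  0.005  -0.5086] yaw -29.1 err 416 of 832.0
```

Call:
play_rows([
  [[-0.001, -0.003, -0.001, -0.084], [-0.001, -0.003, -0.002, -0.084], [-0.001, -0.003, -0.001, -0.084], [0, -0.003, -0.001, -0.084], [0, -0.003, -0.002, -0.084]],
])

```text
time: 51.22
ee_pos: [0.5337, -0.0125, 0.1443]
tcp_rot: [178.6, 0.4, -164.6]
wrist_force: [0.1, -0.6, 0.1]
opening: 0.0446
grasp_force: 0.0
```

Call:
play_rows([
  [[0, -0.004, -0.001, -0.084], [0.001, -0.019, 0, -0.088], [0.003, -0.018, 0, -0.088], [0.004, -0.018, 0, -0.089], [0.006, -0.018, 0, -0.088]],
])

```text
time: 51.63
ee_pos: [0.5565, -0.0884, 0.1437]
tcp_rot: [178.9, 1.0, -139.5]
wrist_force: [0.9, -0.8, -0.2]
opening: 0.045
grasp_force: 0.0
```

Call:
play_rows([
  [[0.007, -0.017, 0, -0.088], [0.009, -0.017, 0, -0.088], [0.011, -0.015, 0, -0.089], [0.011, -0.015, 0, -0.088], [0.013, -0.014, 0, -0.088]],
])

```text
time: 52.05
ee_pos: [0.5844, -0.1782, 0.1414]
tcp_rot: [179.5, 1.3, -114.3]
wrist_force: [1.0, 0.5, -0.4]
opening: 0.0449
grasp_force: 0.0
```

Call:
play_rows([
  [[0.014, -0.012, 0, -0.088], [0.015, -0.011, 0, -0.089], [0.016, -0.01, 0, -0.088], [0.017, -0.008, 0, -0.088], [0.018, -0.006, 0, -0.088]],
])

```text
time: 52.47
ee_pos: [0.6104, -0.268, 0.1391]
tcp_rot: [-179.9, 1.5, -89.0]
wrist_force: [-0.2, 0.3, -0.5]
opening: 0.0454
grasp_force: 0.0
```

Call:
play_rows([
  [[0.018, -0.006, 0, -0.089], [0.018, -0.003, 0, -0.088], [0.019, -0.002, 0, -0.088], [0.018, 0, 0, -0.088], [0, 0, 0, 0]],
])

```text
time: 52.88
ee_pos: [0.6319, -0.341, 0.1364]
tcp_rot: [-179.5, 1.3, -68.8]
wrist_force: [0.4, -0.3, -0.0]
opening: 0.0453
grasp_force: 0.0
```

```bash
python3 - <<'E'
from reds import *
st()
find((.627,-.322),1.93)
c,s=np.cos(np.radians(111)),np.sin(np.radians(111))
a=(.6275-.018*c,-.3213-.018*s); print(a)
go((*a,.065),(*a,.038))
E
```

```text
t53.0 tcp [ 0.6318 -0.3386  0.1372] rot [-179.44    1.38  -69.15] q [ -29.   29.   29.   91.    1. -140.] F [0.8 0.4 0.9] op 0.0453 gf 0.0
red ['T', 'S'] [ 0.6266 -0.3211  1.9332] yaw 110.8 err 211 of 988.0
red ['T'] [ 0.6285 -0.3196  1.9571] yaw 112.1 err 94 of 244.0
red ['S'] [ 0.6248 -0.3222  1.9654] yaw 112.6 err 96 of 744.0
(np.float64(0.6339506230918154), np.float64(-0.3381044476769496))
shift [ 0.002  -0.0015  0.0722] n>=3
shift [0.0006 0.0003 0.027 ] n>=1
```

Call:
play_rows([
  [[0.001, -0.001, 0.025, 0], [0.001, 0, 0.025, 0], [0.0005, 0, 0.025, 0], [0, 0, 0.016, 0], [0, 0, 0.008, 0]],
])

```text
time: 53.4
ee_pos: [0.633, -0.3362, 0.0367]
tcp_rot: [-179.5, 1.5, -69.1]
wrist_force: [-0.5, -0.2, 0.7]
opening: 0.0447
grasp_force: 0.0
```

Call:
play_rows([
  [[0, 0, 0, 0], [0, 0, 0, 0], [0, 0, 0, 0], [0, 0, 0, 0], [0, 0, 0, 0]],
], gripper=0, squeeze=30)

```text
time: 53.82
ee_pos: [0.6349, -0.3382, 0.0411]
tcp_rot: [-179.3, 1.2, -69.0]
wrist_force: [0.8, -0.1, -1.5]
opening: 0.0195
grasp_force: 32.8
```

Call:
play_rows([
  [[0, 0, -0.005, 0], [0, 0, -0.02, 0], [0, 0, -0.035, 0], [0, 0, -0.04, 0], [0, 0, -0.04, 0]],
])

```text
time: 54.23
ee_pos: [0.6334, -0.3413, 0.1818]
tcp_rot: [-179.4, 1.3, -69.0]
wrist_force: [0.5, -1.6, -2.0]
opening: 0.0193
grasp_force: 32.7
```

```bash
python3 - <<'E'
from h import *
st()
plan((*chw(-38,-68.5,180),np.degrees(CH[2])+180),v=.03,w=.09)
E
```

```text
t54.2 tcp [ 0.6334 -0.3413  0.1818] rot [-179.36    1.28  -69.01] q [ -29.   30.   36.   96.    1. -140.] F [ 0.5 -1.6 -2. ] op 0.0193 gf 32.7
[[[-0.013,0.001,0,0.087],[-0.013,0.002,0.001,0.087],[-0.012,0.003,0,0.088],[-0.013,0.004,0,0.087],[-0.011,0.006,0.001,0.087]]]
[[[-0.012,0.006,0,0.087],[-0.01,0.007,0,0.087],[-0.01,0.008,0.001,0.087],[-0.01,0.01,0,0.088],[-0.008,0.009,0.001,0.087]]]
[[[-0.008,0.011,0,0.087],[-0.006,0.011,0,0.087],[-0.006,0.012,0.001,0.087],[-0.005,0.012,0,0.088],[-0.003,0.012,0,0.087]]]
[[[-0.003,0.013,0.001,0.087],[-0.001,0.013,0,0.087],[0,0.013,0,0.087],[0.001,0.013,0.001,0.087],[0.002,0.012,0,0.088]]]
[[[0.003,0.013,0,0.087],[0.004,0.012,0.001,0.087],[0.005,0.012,0,0.087],[0.0067,0.0115,0.0005,0.087],[0,0,0,0]]]
```

Call:
play_rows([
  [[-0.013, 0.001, 0, 0.087], [-0.013, 0.002, 0, 0.087], [-0.012, 0.003, 0, 0.088], [-0.013, 0.004, 0, 0.087], [-0.011, 0.006, 0, 0.087]],
])

```text
time: 54.65
ee_pos: [0.606, -0.2826, 0.1821]
tcp_rot: [-179.9, 1.4, -94.2]
wrist_force: [0.6, -0.1, -2.5]
opening: 0.0193
grasp_force: 32.5
```

Call:
play_rows([
  [[-0.012, 0.006, 0, 0.087], [-0.01, 0.007, 0, 0.087], [-0.01, 0.008, 0, 0.087], [-0.01, 0.01, 0, 0.088], [-0.008, 0.009, 0, 0.087]],
])

```text
time: 55.07
ee_pos: [0.5787, -0.2239, 0.1836]
tcp_rot: [179.5, 1.3, -119.2]
wrist_force: [-0.1, -0.2, -1.5]
opening: 0.0197
grasp_force: 32.5
```

Call:
play_rows([
  [[-0.008, 0.011, 0, 0.087], [-0.006, 0.011, 0, 0.087], [-0.006, 0.012, 0, 0.087], [-0.005, 0.012, 0, 0.088], [-0.003, 0.012, 0, 0.087]],
])

```text
time: 55.48
ee_pos: [0.551, -0.1654, 0.1849]
tcp_rot: [179.0, 1.0, -144.2]
wrist_force: [-0.5, -0.2, -2.8]
opening: 0.0191
grasp_force: 32.5
```

Call:
play_rows([
  [[-0.003, 0.013, 0, 0.087], [-0.001, 0.013, 0, 0.087], [0, 0.013, 0, 0.087], [0.001, 0.013, 0, 0.087], [0.002, 0.012, 0, 0.088]],
])

```text
time: 55.9
ee_pos: [0.5232, -0.1071, 0.1863]
tcp_rot: [178.7, 0.5, -169.2]
wrist_force: [0.3, 0.3, -3.9]
opening: 0.0195
grasp_force: 32.5
```

Call:
play_rows([
  [[0.003, 0.013, 0, 0.087], [0.004, 0.012, 0, 0.087], [0.005, 0.012, 0, 0.087], [0.007, 0.011, 0, 0.087], [0, 0, 0, 0]],
])

```text
time: 56.32
ee_pos: [0.5007, -0.0592, 0.1876]
tcp_rot: [178.6, -0.0, 170.9]
wrist_force: [0.5, 0.2, -2.9]
opening: 0.0192
grasp_force: 32.5
```

```bash
python3 - <<'E'
from h import *
st();ch();go(chw(-38,-68.5,78),chw(-38,-68.5,68))
S=cam("scene")
for a,ce,l in blobs(mask(S["img"],"red"),40):print(a,ce)
E
```

```text
t56.3 tcp [ 0.5007 -0.0592  0.1876] rot [ 1.7855e+02 -1.0000e-02  1.7094e+02] q [-8. -2. -2. 90.  1.  2.] F [ 0.5  0.2 -2.9] op 0.0192 gf 32.5
tcp in charger [-38.6 -68.1 187.6] F [ 0.5  0.2 -2.9]
shift [-0.0006 -0.0032  0.1096] n>=4
shift [-0.     -0.0003  0.01  ] n>=1
397 [296.6 184.8]
77 [295.2 201.7]
653 [280.7 220.5]
46 [204.8 226.7]
57 [291.7 237.6]
126 [312.5 241. ]
```

Call:
play_rows([
  [[0, -0.001, 0.025, 0], [0, -0.001, 0.025, 0], [0, -0.001, 0.025, 0], [0, 0, 0.025, 0], [0, 0, 0.01, -0.003]],
])

```text
time: 56.78
ee_pos: [0.5001, -0.0612, 0.0734]
tcp_rot: [178.6, -0.2, 171.4]
wrist_force: [-0.3, 0.9, -2.5]
opening: 0.0193
grasp_force: 32.5
```

Call:
play_rows([
  [[0, 0, 0.004, 0], [0, 0, 0.002, 0], [0, 0, 0.002, 0], [0, 0, 0, 0], [0, 0, 0, 0]],
])

```text
time: 57.2
ee_pos: [0.502, -0.0608, 0.0697]
tcp_rot: [178.6, 0.1, 171.3]
wrist_force: [-0.8, -0.0, -2.5]
opening: 0.0192
grasp_force: 32.5
```

```bash
python3 - <<'E'
from h import *
st();ch()
E
```

```text
t57.2 tcp [ 0.502  -0.0608  0.0697] rot [1.7858e+02 6.0000e-02 1.7131e+02] q [ -8.  -1. -14.  77.   1.   1.] F [-0.8 -0.  -2.5] op 0.0192 gf 32.5
tcp in charger [-37.1 -69.5  69.7] F [-0.8 -0.  -2.5]
```

Call:
play_rows([
  [[0.001, 0.001, 0.001, 0.003], [0, 0, 0.001, 0], [0, 0, 0, 0], [0, 0, 0, 0], [0, 0, 0, 0]],
])

```text
time: 57.62
ee_pos: [0.5012, -0.0592, 0.0675]
tcp_rot: [178.5, 0.1, 171.1]
wrist_force: [1.4, 1.7, 5.8]
opening: 0.0195
grasp_force: 33.5
```

Call:
play_rows([
  [[0, 0, 0, 0], [0, 0, 0, 0], [0, 0, 0.002, 0], [0, 0, 0.002, 0], [0, 0, 0, 0]],
], gripper=0.028)

```text
time: 58.03
ee_pos: [0.5001, -0.0594, 0.0618]
tcp_rot: [178.6, -0.1, 171.1]
wrist_force: [-1.0, -0.6, 0.5]
opening: 0.0281
grasp_force: 0.0
```

Call:
play_rows([
  [[0, 0, 0, 0], [0, 0, 0, 0], [0, 0, 0, 0], [0, 0, 0, 0], [0, 0, 0, 0]],
], gripper=0, squeeze=20)

```text
time: 58.45
ee_pos: [0.5004, -0.0594, 0.0623]
tcp_rot: [178.6, -0.1, 171.1]
wrist_force: [0.2, 0.6, -1.9]
opening: 0.0194
grasp_force: 23.5
```

Call:
play_rows([
  [[0, 0, -0.002, 0], [0, 0, -0.001, 0], [0, 0, 0, 0], [0, 0, 0, 0], [0, 0, 0, 0]],
])

```text
time: 58.87
ee_pos: [0.5005, -0.0594, 0.0655]
tcp_rot: [178.6, -0.0, 171.1]
wrist_force: [-0.2, -0.2, -2.3]
opening: 0.0194
grasp_force: 23.5
```

```bash
python3 tilt.py -20 -68 27
```

```text
t58.9 tcp [ 0.5005 -0.0594  0.0655] rot [ 1.7859e+02 -4.0000e-02  1.7113e+02] q [ -8.  -1. -15.  77.   1.   1.] F [-0.2 -0.2 -2.3] op 0.0194 gf 23.5
tcp in charger [-38.8 -68.4  65.5] F [-0.2 -0.2 -2.3]
[(0, np.float64(-0.325)), (2, np.float64(-0.291)), (4, np.float64(-0.257)), (6, np.float64(-0.222)), (8, np.float64(-0.188))]
281 318 (np.float64(-0.23752042749867122), np.int64(32), 37)
```

Tilt about 5°. Forward 20.5 mm and down.

Call:
play_rows([
  [[-0.004, 0, 0, 0], [-0.004, 0, 0, 0], [-0.004, 0, 0, 0], [0, 0, 0, 0], [0, 0, 0, 0]],
])

```text
time: 59.33
ee_pos: [0.5125, -0.0613, 0.0653]
tcp_rot: [178.6, -0.1, 171.1]
wrist_force: [0.1, 0.3, -1.8]
opening: 0.02
grasp_force: 23.5
```

Call:
play_rows([
  [[-0.004, 0, 0, 0], [-0.004, 0, 0, 0], [-0.0005, 0, 0, 0], [0, 0, 0, 0], [0, 0, 0, 0]],
])

```text
time: 59.75
ee_pos: [0.5207, -0.0626, 0.0654]
tcp_rot: [178.6, -0.1, 171.1]
wrist_force: [-1.2, -0.1, -2.3]
opening: 0.0198
grasp_force: 23.5
```

Call:
play_rows([
  [[0, 0, 0.002, 0], [0, 0, 0.002, 0], [0, 0, 0.001, 0], [0, 0, 0, 0], [0, 0, 0, 0]],
])

```text
time: 60.17
ee_pos: [0.5208, -0.0625, 0.0607]
tcp_rot: [178.6, -0.0, 171.1]
wrist_force: [-0.6, -0.5, -0.2]
opening: 0.0196
grasp_force: 23.9
```

Call:
play_rows([
  [[0, 0, 0.0015, 0], [0, 0, 0.0015, 0], [0, 0, 0.001, 0], [0, 0, 0, 0], [0, 0, 0, 0]],
])

```text
time: 60.58
ee_pos: [0.5208, -0.0624, 0.0564]
tcp_rot: [178.6, -0.0, 171.1]
wrist_force: [-0.5, -0.2, 0.7]
opening: 0.0197
grasp_force: 24.0
```

Call:
play_rows([
  [[0, 0, 0.001, 0], [0, 0, 0.001, 0], [0, 0, 0.0005, 0], [0, 0, 0, 0], [0, 0, 0, 0]],
])

```text
time: 61.0
ee_pos: [0.5207, -0.0623, 0.0539]
tcp_rot: [178.6, -0.1, 171.1]
wrist_force: [-1.4, 0.1, 0.9]
opening: 0.019
grasp_force: 24.2
```

Call:
play_rows([
  [[0, 0, 0, 0], [0, 0, 0, 0], [0, 0, 0, 0], [0, 0, 0, 0], [0, 0, 0, 0]],
], gripper=0.045)

```text
time: 61.42
ee_pos: [0.5208, -0.0623, 0.054]
tcp_rot: [178.6, -0.0, 171.1]
wrist_force: [0.1, -0.2, 0.4]
opening: 0.045
grasp_force: 0.0
```

Call:
play_rows([
  [[0, 0, -0.01, 0], [0, 0, -0.025, 0], [0, 0, -0.03, 0], [0, 0, -0.03, 0], [0, 0, 0, 0]],
])

```text
time: 61.83
ee_pos: [0.5226, -0.065, 0.1559]
tcp_rot: [178.6, 0.4, 171.1]
wrist_force: [-0.2, 0.3, 0.5]
opening: 0.045
grasp_force: 0.0
```

```bash
python3 tilt.py 0 -68 13; python3 - <<'E'
from h import *
st();ch();go(chw(-66,-140,160),chw(-66,-140,78))
E
```

```text
t61.8 tcp [ 0.5226 -0.065   0.1559] rot [178.58   0.44 171.12] q [-8.  0. -3. 86.  1.  1.] F [-0.2  0.3  0.5] op 0.0450 gf 0.0
tcp in charger [-16.1 -70.5 155.9] F [-0.2  0.3  0.5]
[(0, np.float64(-0.332)), (2, np.float64(-0.298)), (4, np.float64(-0.264)), (6, np.float64(-0.229)), (8, np.float64(-0.194))]
289 325 (np.float64(-0.3413213998390985), np.int64(31), 33)
t61.9 tcp [ 0.5221 -0.065   0.1531] rot [178.58   0.31 171.12] q [-8.  0. -3. 86.  1.  1.] F [0.7 0.4 0.2] op 0.0452 gf 0.0
tcp in charger [-16.6 -70.5 153.1] F [0.7 0.4 0.2]
shift [ 0.0494 -0.0693 -0.0089] n>=3
shift [ 0.0004 -0.002   0.082 ] n>=3
```

Call:
play_rows([
  [[0.01, -0.014, -0.002, 0], [0.01, -0.014, -0.002, 0], [0.01, -0.014, -0.002, 0], [0.01, -0.014, -0.002, 0], [0.01, -0.014, -0.001, 0]],
], gripper=0)

```text
time: 62.3
ee_pos: [0.4595, -0.1267, 0.1561]
tcp_rot: [178.6, -0.1, 171.1]
wrist_force: [0.8, 0.4, -0.2]
opening: -0.0001
grasp_force: 0.0
```

```bash
python3 - <<'E'
from reds import *
st();ch();go(chw(-66,-140,78))
for y in(68,0,-68): print(chw(0,y)[:2]); find(chw(0,y)[:2],CH[2],"red",.015)
im=np.hstack([cv2.resize(T["img"][150:260,220:370],(400,293),interpolation=cv2.INTER_CUBIC),cv2.resize(S["img"][180:290,230:380],(400,293),interpolation=cv2.INTER_CUBIC)])
cv2.imwrite("pics/f.png",im)
E
```

```text
t62.4 tcp [ 0.459  -0.1274  0.1563] rot [ 1.7860e+02 -7.0000e-02  1.7103e+02] q [-16.  -6.  -9.  87.   1.  -7.] F [0.3 0.6 0. ] op 0.0004 gf 0.0
tcp in charger [ -69.3 -141.9  156.3] F [0.3 0.6 0. ]
shift [-0.0034 -0.      0.0783] n>=3
[0.55991712 0.06928216]
red ['T', 'S'] [ 0.5612  0.0699 -0.1188] yaw -6.8 err 1027 of 1544.0
red ['T'] [ 0.5612  0.0704 -0.137 ] yaw -7.9 err 44 of 283.0
red ['S'] [ 0.5586  0.0625 -0.0445] yaw -2.5 err 949 of 1261.0
[0.54940314 0.0020999 ]
red ['T', 'S'] [ 0.5547  0.0022 -0.1648] yaw -9.4 err 1169 of 1549.0
red ['T'] [ 0.5564  0.0016 -0.1505] yaw -8.6 err 31 of 288.0
red ['S'] [ 0.5434 -0.0624 -0.876 ] yaw -50.2 err 792 of 1261.0
[ 0.53888917 -0.06508236]
red ['T'] [ 0.545  -0.0661 -0.1477] yaw -8.5 err 32 of 286.0
```

Call:
play_rows([
  [[0, 0, 0.02, 0], [0, 0, 0.02, 0], [0, 0, 0.02, 0], [0, 0, 0.018, 0], [0, 0, 0, 0]],
])

```text
time: 62.82
ee_pos: [0.4589, -0.1234, 0.0745]
tcp_rot: [178.5, -0.4, 171.1]
wrist_force: [-0.0, 0.4, 0.8]
opening: 0.0001
grasp_force: 0.0
```

Call:
play_rows([
  [[-0.01, 0, 0, 0], [-0.01, 0, 0, 0], [-0.01, 0, 0, 0], [-0.01, 0, 0, 0], [-0.01, 0, 0, 0]],
])

```text
time: 63.23
ee_pos: [0.5115, -0.1323, 0.079]
tcp_rot: [178.6, 0.0, 171.1]
wrist_force: [-1.6, 0.2, 1.3]
opening: 0.0
grasp_force: 0.8
```

Call:
play_rows([
  [[-0.008, 0, 0, 0], [-0.008, 0, 0, 0], [-0.008, 0, 0, 0], [-0.006, 0, 0, 0], [0, 0, 0, 0]],
])

```text
time: 63.65
ee_pos: [0.5406, -0.1369, 0.0779]
tcp_rot: [178.6, -0.0, 171.1]
wrist_force: [0.5, 0.7, 0.7]
opening: 0.0001
grasp_force: 0.0
```

```bash
python3 - <<'E'
from h import *
st();ch()
E
```

```text
t63.6 tcp [ 0.5406 -0.1369  0.0779] rot [ 1.7858e+02 -4.0000e-02  1.7113e+02] q [-15.   6.  -6.  78.   1.  -6.] F [0.5 0.7 0.7] op 0.0001 gf 0.0
tcp in charger [  12.8 -138.7   77.9] F [0.5 0.7 0.7]
```

Call:
play_rows([
  [[-0.002, 0, 0, 0], [-0.002, 0, 0, 0], [-0.001, 0, 0, 0], [0, 0, 0, 0], [0, 0, 0, 0]],
])

```text
time: 64.07
ee_pos: [0.5445, -0.1375, 0.0784]
tcp_rot: [178.6, -0.0, 171.1]
wrist_force: [-0.4, 0.7, -0.9]
opening: -0.0
grasp_force: 0.2
```

Call:
play_rows([
  [[-0.001, 0, 0, 0], [-0.001, 0, 0, 0], [0, 0, 0, 0], [0, 0, 0, 0], [0, 0, 0, 0]],
])

```text
time: 64.48
ee_pos: [0.5465, -0.1378, 0.0783]
tcp_rot: [178.6, -0.0, 171.1]
wrist_force: [-0.3, -0.3, 0.0]
opening: -0.0
grasp_force: 0.3
```

Call:
play_rows([
  [[-0.001, 0, 0, 0], [-0.001, 0, 0, 0], [0, 0, 0, 0], [0, 0, 0, 0], [0, 0, 0, 0]],
])

```text
time: 64.9
ee_pos: [0.5481, -0.138, 0.0781]
tcp_rot: [178.6, -0.1, 171.1]
wrist_force: [-4.3, 1.8, 1.2]
opening: -0.0
grasp_force: 2.4
```

Call:
play_rows([
  [[-0.001, 0, 0, 0], [-0.001, 0, 0, 0], [0, 0, 0, 0], [0, 0, 0, 0], [0, 0, 0, 0]],
])

```text
time: 65.32
ee_pos: [0.5484, -0.1381, 0.078]
tcp_rot: [178.6, -0.3, 171.1]
wrist_force: [-14.4, 2.0, 5.6]
opening: 0.0
grasp_force: 7.2
```

At the stop (about 15 N). Back off, up, and check.

Call:
play_rows([
  [[0.01, 0, 0, 0], [0.02, 0, 0, 0], [0.02, 0, -0.01, 0], [0, 0, -0.035, 0], [0, 0, -0.035, 0]],
])

```text
time: 65.73
ee_pos: [0.4991, -0.1322, 0.1577]
tcp_rot: [178.6, -0.2, 171.1]
wrist_force: [1.8, -0.4, 0.4]
opening: -0.0003
grasp_force: 0.0
```

Call:
play_rows([
  [[0.03, -0.02, 0, 0], [0.03, -0.02, 0, 0], [0.03, -0.02, 0, 0], [0.03, -0.02, 0, 0], [0, 0, 0, 0]],
])

```text
time: 66.15
ee_pos: [0.3666, -0.1949, 0.1572]
tcp_rot: [178.7, 0.0, 171.0]
wrist_force: [0.3, 1.2, 0.6]
opening: -0.0003
grasp_force: 0.0
```

```bash
python3 - <<'E'
from reds import *
st()
for c in(T,S):
  for a,ce,l in blobs(mask(c["img"],"red"),40):print(a,ce)
s,k=65*np.sin(.5),65*np.cos(.5)
print("on exp",proj(T,chw(12+s,-140,37+k)),proj(S,chw(12+s,-140,37+k)))
find((.4263,.3036),1.45,"green",.018)
im=np.hstack([cv2.resize(T["img"][150:260,220:370],(400,293),interpolation=cv2.INTER_CUBIC),cv2.resize(S["img"][180:290,230:380],(400,293),interpolation=cv2.INTER_CUBIC)])
im=np.vstack([im,np.hstack([cv2.resize(T["img"],(400,300)),cv2.resize(S["img"],(400,300))])])
cv2.imwrite("pics/f.png",im)
E
```

```text
t66.2 tcp [ 0.3699 -0.194   0.1571] rot [1.7863e+02 1.2000e-01 1.7100e+02] q [-29. -14. -16.  88.   1. -20.] F [0.5 0.6 0.1] op 0.0005 gf 0.0
288 [251.4 201.9]
292 [281.  203.7]
77 [344.4 194.1]
290 [310.4 208. ]
45 [204.9 226.7]
437 [303.8 236.3]
102 [337.3 233.3]
61 [304.4 252.7]
on exp [[344.66049013 194.39995262]] [[336.87351341 233.44441861]]
green ['T', 'S'] [0.4254 0.3011 1.4268] yaw 81.8 err 106 of 475.0
green ['T'] [0.4257 0.3038 1.4405] yaw 82.5 err 52 of 286.0
green ['S'] [0.423  0.2923 1.3899] yaw 79.6 err 44 of 189.0
```

View pics/f.png

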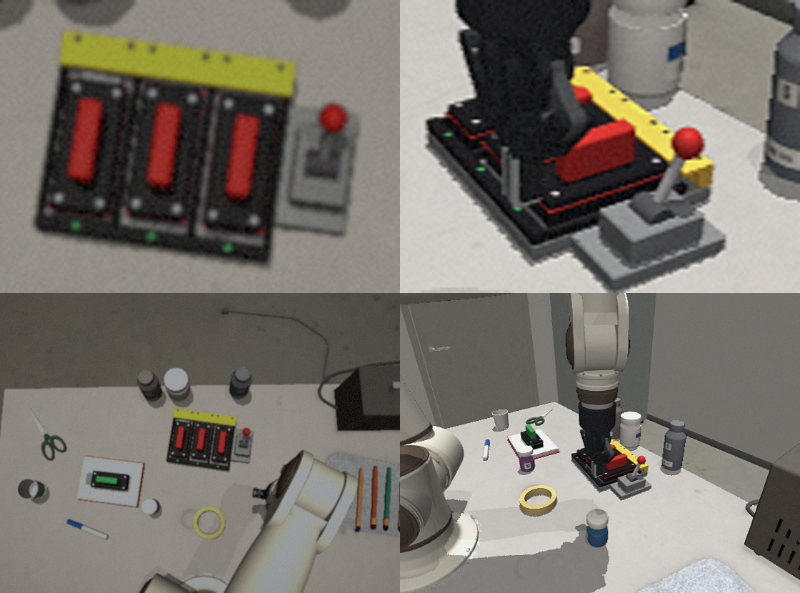

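```bash
python3 -c "
from workcell import bot
print(bot.job_done())"
```

```text
the job is handed in; nothing more can be done
None
```

The job is handed in: the station was switched off first, the green pack lies flat on the middle of the notebook, all three red packs sit flat in their own bays, and the lever is fully on again. The highest force on the charger was about 37 N, on the lever at its off stop; the hand-in gave back no verdict.

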